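# Load the extraction manifold

## Robot

A 7-joint arm with a two-finger parallel gripper is mounted at the origin on a cart in front of the work surface, level with it; the furniture and walls round the work are solid. World frame = base frame: x ahead of the robot, y to its left, z up, the work surface at z = 0. Lengths are in m, angles in rad, forces in N, time in s.
With the tool pointing down it reaches from about 0.425 to 0.875 m from the base axis. Payload 4.7 kg.
Tool frame: the origin (TCP) lies midway between the tips of the shut fingers; the grasp point (between the pads) lies 19 mm behind it; z points along the fingers, y is the line along which they close (so a half turn about z gives the same grasp; the last joint's range is limited). The gripper opens to 87 mm and grips with 3 to 60 N. Pads are 19 mm wide; open, the fingers measure 117 mm over their backs; the gripper's body (75 mm by 190 mm) begins 51 mm behind the grasp point.
Start: joints at [1.3, 0.321, -0.07, 1.45, 0.023, 1.371, -0.057], TCP at [0.183, -0.624, 0.223] pointing down, gripper open.
Joint ranges: [-2.86, 2.86], [-0.3, 2.09], [-1.38, 1.24], [0.06, 2.45], [-1.56, 4.7], [0.09, 2.05], [-2.69, 2.69]. Speed limits (rad/s): [2.57, 2.57, 3.14, 3.14, 3.14, 3.14, 3.14].

## Interface

Orientations are given as a rotation vector (axis times angle).
In Python, from bench import ctrl, get_image, calibration gives the robot as it stands.
- The arm moves only by the tool apply_moves, never from a script. Its arguments are lists of equal length, an entry for each row: "dp": the shift along the tool's x, y, z in m, a list of three; "twist": the turn, a rotation vector about the tool's x, y, z in rad, a list of three; "fingers": the closure, from 0 (fully open) to 1 (shut). In form: {"dp": [[dx, dy, dz], ...], "twist": [[ax, ay, az], ...], "fingers": [fingers, ...]}. A call has 1 to 10 rows; each row shifts and turns the commanded pose from where the row before left it, along the tool's axes as they then stand; what a row does not reach is not made up. A row lasts 1/10 s, in which the tool goes at most 50 mm and 8.59 degrees, less where a joint would pass 70% of its speed; a pose out of reach is approached as far as the arm can. A call is refused whole if a number of a shift passes 0.05 or a number of a turn 0.15, either way. A call with a gripper value outside its range is refused whole. The fingers move at their own pace and stop on an object; "newtons" is the grip in N (left out, the last holds). Time passes only in rows, so rows that do not move let the fingers close. It gives the time, the measured TCP pose, the force, the opening and the grip force at its end, in the units of the state.
- ctrl.get_state(): the state, without advancing time (a new reading comes with each control period).
- get_image(name): name is "scene" or "side" or "wrist"; returns the picture (384x512x3 uint8, red, green, blue); there is no depth.
- calibration(name): a dict with "fx", "fy", "cx", "cy" (pixels), "eye" and "attitude" of the camera in the world; the wrist camera has in their place "hand_eye" (4x4, takes a point from camera to tool coordinates, whose origin is the TCP and whose axes are the flange's). Camera axes: x right, y up, looking along -z (the intrinsics and any distortion apply to the point x, -y, -z); pixel columns grow to the right and rows downward; lengths in m; the calibration is good to about 2 mm. The wrist camera is an equidistant fisheye: a pixel r from the principal point sees the ray r / f radians off the axis. A picture is of the moment at which its call begins: read the wrist's pose just before it. calibration takes no time and is no camera call.
- ctrl.close_job(): hands the job in; it is judged then, once.
The state is a dict: "time": time; "joint_positions": joint angles; "qd": joint speeds; "joint_torque": joint torques, N m; "position": TCP position; "tool_rot": TCP orientation; "ft_force": force on the tool from outside, world axes, zero at the start; "torque": the same for the moment, N m; "grip_width": opening from 0.0 (shut) to 1.0 (fully open); "grip_force": force on a finger pad.
Only numpy, scipy, OpenCV 4.12 (cv2) and the standard library are available. Lean on these libraries where they do the work, as an engineer would, in place of code of your own. Each camera call takes 0.05 s, during which the arm holds its last target. There are 200 camera calls.

## Task

Get the extraction manifold ready: push every white column on the bench right down onto a port of its own, collar up, and set a black stopper from the block fully home in the top of each. Once all of them are fitted and stoppered, push the collecting tray fully shut; leave spare stoppers in the block and do not disturb the vial, the jar or the brown bottle just behind the manifold.

Things in the scene. Friction and masses are not known exactly. Their poses are not given: they have to be found in the camera images.
- column_a: white plastic extraction column: a straight open tube 70 mm tall, outside diameter 30 mm (33 mm over the collar, its top 8 mm), bore 18 mm right through, 60 g; stands upright on the bench, may be absent. Origin: centre of its lower end; z along the tube, up. Both ends have the same bore, collar up is the right way
- column_b: white plastic extraction column: a straight open tube 70 mm tall, outside diameter 30 mm (33 mm over the collar, its top 8 mm), bore 18 mm right through, 60 g; stands upright on the bench, may be absent. Origin: centre of its lower end; z along the tube, up. Both ends have the same bore, collar up is the right way
- column_c: white plastic extraction column: a straight open tube 70 mm tall, outside diameter 30 mm (33 mm over the collar, its top 8 mm), bore 18 mm right through, 60 g; stands upright on the bench, may be absent. Origin: centre of its lower end; z along the tube, up. Both ends have the same bore, collar up is the right way
- column_d: white plastic extraction column: a straight open tube 70 mm tall, outside diameter 30 mm (33 mm over the collar, its top 8 mm), bore 18 mm right through, 60 g; stands upright on the bench, may be absent. Origin: centre of its lower end; z along the tube, up. Both ends have the same bore, collar up is the right way
- stopper_0: black rubber stopper, rigid, 25 g: round grip head 24 mm tall and 21 mm in diameter (25 mm at its flange, the lowest 4 mm), and below it a tapered plug 18 mm long, 16.4 mm in diameter under the flange and 12 mm at its end. Origin: centre of the flange's underside, which comes to rest on a column's rim (or on the block); z up through the head. Starts in a hole of the block
- stopper_1: black rubber stopper, rigid, 25 g: round grip head 24 mm tall and 21 mm in diameter (25 mm at its flange, the lowest 4 mm), and below it a tapered plug 18 mm long, 16.4 mm in diameter under the flange and 12 mm at its end. Origin: centre of the flange's underside, which comes to rest on a column's rim (or on the block); z up through the head. Starts in a hole of the block
- stopper_2: black rubber stopper, rigid, 25 g: round grip head 24 mm tall and 21 mm in diameter (25 mm at its flange, the lowest 4 mm), and below it a tapered plug 18 mm long, 16.4 mm in diameter under the flange and 12 mm at its end. Origin: centre of the flange's underside, which comes to rest on a column's rim (or on the block); z up through the head. Starts in a hole of the block
- stopper_3: black rubber stopper, rigid, 25 g: round grip head 24 mm tall and 21 mm in diameter (25 mm at its flange, the lowest 4 mm), and below it a tapered plug 18 mm long, 16.4 mm in diameter under the flange and 12 mm at its end. Origin: centre of the flange's underside, which comes to rest on a column's rim (or on the block); z up through the head. Starts in a hole of the block
- block: grey stopper block, loose but heavy (0.8 kg), 100 x 100 x 25 mm, top at 25 mm, with four 19 mm square holes in a square, at x and y = +-25 mm, 22 mm deep. Origin: centre of its underside
- manifold: extraction manifold, fixed: low metal housing 130 (x) x 250 (y) x 55 mm with four upright spigots in a row along its y; its front (-x side) is open and holds the tray. Origin: centre of its underside; x points to its back
- port_0 (a point): port of the manifold: centre of the shoulder (31 mm in diameter, 61 mm above the bench) on which a fitted column's lower end rests; round it, at manifold x = 22 mm, y = 90 mm, the spigot, 16 mm in diameter, rises 25 mm with its top 7 mm tapered to 9 mm. A column fits over it with 1 mm of play all round
- port_1 (a point): port of the manifold: centre of the shoulder (31 mm in diameter, 61 mm above the bench) on which a fitted column's lower end rests; round it, at manifold x = 22 mm, y = 30 mm, the spigot, 16 mm in diameter, rises 25 mm with its top 7 mm tapered to 9 mm. A column fits over it with 1 mm of play all round
- port_2 (a point): port of the manifold: centre of the shoulder (31 mm in diameter, 61 mm above the bench) on which a fitted column's lower end rests; round it, at manifold x = 22 mm, y = -30 mm, the spigot, 16 mm in diameter, rises 25 mm with its top 7 mm tapered to 9 mm. A column fits over it with 1 mm of play all round
- port_3 (a point): port of the manifold: centre of the shoulder (31 mm in diameter, 61 mm above the bench) on which a fitted column's lower end rests; round it, at manifold x = 22 mm, y = -90 mm, the spigot, 16 mm in diameter, rises 25 mm with its top 7 mm tapered to 9 mm. A column fits over it with 1 mm of play all round
- tray (a joint): collecting tray under the ports: how far it is pulled out to the front (along the manifold's -x), m; 0 = fully shut, at most 0.085. Slides with about 2 N of friction and stays where it is left
- tray_lip (a point): middle of the outer edge of the tray's black pull lip: 90 mm wide along the manifold's y, 8 mm thick, 36 to 44 mm above the bench, standing 18 mm out from the tray's front panel (234 mm wide, 6 to 46 mm above the bench). Moves with the tray
- vial: bystander: small blue capped vial, 24 mm in diameter, 50 mm tall, loose. Origin: centre of its underside
- jar: bystander: white jar with green cap, 41 mm in diameter, 46 mm tall, loose. Origin: centre of its underside
- amber: bystander: brown bottle with black cap, just behind the manifold, 46 mm in diameter, 90 mm tall, loose. Origin: centre of its underside
There are look-alikes about, which are no part of the job. What is shaped like the column_a but yellow is not meant.

How it is judged:
By the outcome, as a careful person would: the job done as asked, in the order asked, and still so for the second after the job is handed in, with the robot touching nothing.
Of column_a, column_b, column_c, column_d only 3 to 4 are there at a start; the rules pass over those that are not, and their reading is None.
At some moment in a run one of block may be knocked a few centimetres aside while the robot is not near it.
It also fails if it takes over 210 s, if anything falls off the work surface, if the arm or the gripper's body presses on something with over 40 N, if the wrist force passes 120 N, or if a joint passes its speed limit or range.

## Working session

There is one attempt and no reset: what is moved stays moved. The work goes in short steps, Python scripts to look and compute and a tool call to move; the robot and the scene stay as the last step left them, time stands still between calls to the robot, and variables do not carry over. Pictures are saved under pics/ and viewed, at most 14 in all, crops included, and the job is handed in when it is done.

Besides the shell and the picture viewer there is one more tool, called after ">>>" as name(argument=value, ...) on one line, values as JSON. apply_moves: Moves the arm, as the interface text tells. Its arguments: {"type":"object","properties":{"dp":{"type":"array"},"twist":{"type":"array"},"fingers":{"type":"array"},"newtons":{"type":"number"}},"required":["dp","twist","fingers"]}

```bash
mkdir -p pics; ls
python3 - <<'E'
from bench import ctrl,get_image,calibration
import cv2
print(ctrl.get_state())
for n in("scene","side"):
    print(n,calibration(n)); cv2.imwrite(f"pics/{n}0.png",cv2.cvtColor(cv2.resize(get_image(n),None,fx=1.5,fy=1.5,interpolation=cv2.INTER_CUBIC),cv2.COLOR_RGB2BGR))
print(calibration("wrist"))
E
```

```text
pics
{'time': 0.0, 'joint_positions': array([ 1.30011116,  0.32183521, -0.07008935,  1.4516909 ,  0.02258955,
        1.37078353, -0.05689408]), 'qd': array([ 0.00114888, -0.00126413,  0.00031599,  0.00074552, -0.00133617,
       -0.00075731,  0.00018808]), 'joint_torque': array([-9.17123289e-04, -4.91293180e+01, -4.03952077e-01, -3.12526989e+01,
       -6.38301973e-02,  4.35031636e-02,  1.16165279e-04]), 'position': array([ 0.18241988, -0.62329597,  0.22144563]), 'tool_rot': array([-3.10791176e+00, -4.45621065e-01,  5.64327662e-04]), 'ft_force': array([-0.35112468, -0.11521594,  0.1058149 ]), 'torque': array([ 0.00071739,  0.00726264, -0.02988315]), 'grip_force': 0.0, 'grip_width': 0.9993083616172938}
scene {'fx': 461.6741084218087, 'fy': 461.6741084218087, 'cx': 255.04225041979524, 'cy': 190.9942346117335, 'eye': array([-0.21306555,  1.26029557,  1.11174049]), 'attitude': array([ 0.36795017, -1.20317503, -2.33674804])}
side {'fx': 363.661955531239, 'fy': 363.661955531239, 'cx': 252.203441298943, 'cy': 194.3100517468159, 'eye': array([ 0.42292592, -1.13768246,  1.01069734]), 'attitude': array([ 0.88873752, -0.06130382, -0.09923569])}
{'fx': 297.3186396354542, 'fy': 297.3186396354542, 'cx': 256.8912798134645, 'cy': 190.6627795147474, 'hand_eye': array([[-7.59449806e-05,  9.58578696e-01,  2.84827803e-01,
         7.82448573e-02],
       [ 9.99999907e-01, -4.81388870e-05,  4.28644548e-04,
         1.23002188e-05],
       [ 4.24600825e-04,  2.84827809e-01, -9.58578603e-01,
        -1.63221903e-01],
       [ 0.00000000e+00,  0.00000000e+00,  0.00000000e+00,
         1.00000000e+00]])}
```

View pics/scene0.png

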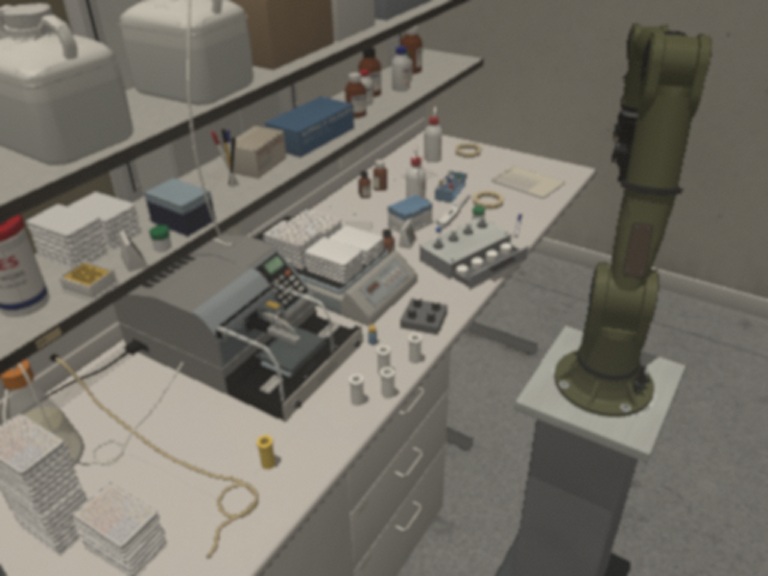

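View pics/side0.png

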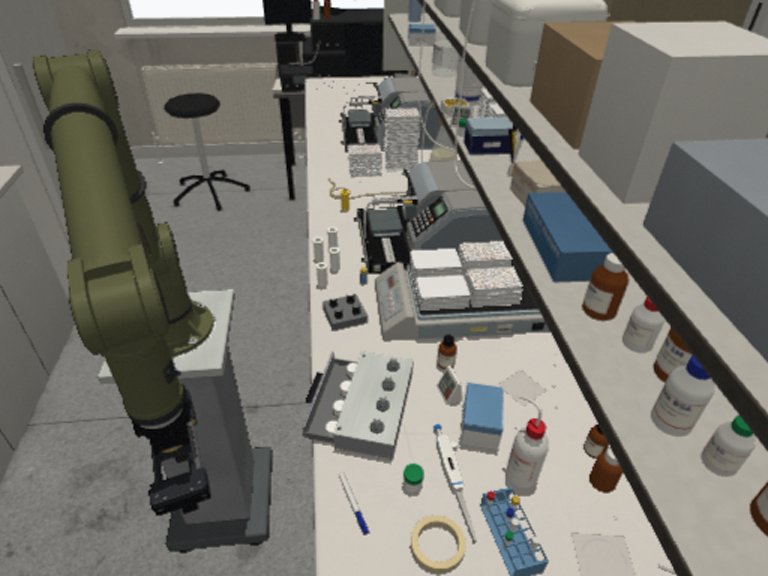

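The scene view (1.5x) shows the white columns at about (415,347), (383,357), (388,381) and (357,388). The yellow look-alike is at (266,452), the block at (425,315), the manifold around (470,250), and the vial at (373,333). Next I'll take close crops.

```bash
cat > h.py <<'E'
import numpy as np,cv2
from scipy.spatial.transform import Rotation as R
from bench import ctrl,get_image,calibration
def ray(n,u,v,st=None):
    c=calibration(n)
    if n!="wrist":
        d=np.array([(u-c["cx"])/c["fx"],-(v-c["cy"])/c["fy"],-1.]); return c["eye"],R.from_rotvec(c["attitude"]).apply(d)
    H=c["hand_eye"]; p=np.array([(u-c["cx"]),-(v-c["cy"])]); r=np.hypot(*p); th=r/c["fx"]
    d=np.r_[p/max(r,1e-9)*np.sin(th),-np.cos(th)]
    q=R.from_rotvec(st["tool_rot"]); return st["position"]+q.apply(H[:3,3]),q.apply(H[:3,:3]@d)
def at(n,u,v,z,st=None):
    o,d=ray(n,u,v,st); return o+d*(z-o[2])/d[2]
def proj(n,P,st=None):
    c=calibration(n); P=np.atleast_2d(P)
    if n!="wrist":
        q=R.from_rotvec(c["attitude"]).inv().apply(P-c["eye"]); return np.c_[c["cx"]-c["fx"]*q[:,0]/q[:,2],c["cy"]+c["fy"]*q[:,1]/q[:,2]]
    H=c["hand_eye"]; q=R.from_rotvec(st["tool_rot"]).inv().apply(P-st["position"]); q=(q-H[:3,3])@H[:3,:3]
    rr=np.hypot(q[:,0],q[:,1]); th=np.arctan2(rr,-q[:,2]); return np.c_[c["cx"]+c["fx"]*th*q[:,0]/rr,c["cy"]-c["fx"]*th*q[:,1]/rr]
def crop(im,x0,y0,x1,y1,f,name):
    cv2.imwrite("pics/"+name,cv2.cvtColor(cv2.resize(im[y0:y1,x0:x1],None,fx=f,fy=f,interpolation=cv2.INTER_CUBIC),cv2.COLOR_RGB2BGR))
def loc(n,u,v,z,st=None): print(n,u,v,np.round(at(n,u,v,z,st),4))
E
python3 - <<'E'
from h import *
a=get_image("scene");b=get_image("side")
np.savez("im0.npz",a=a,b=b)
A=cv2.resize(a[195:285,220:310],(480,480),interpolation=cv2.INTER_CUBIC)
f=480/90
crop(a,225,140,355,280,5.7/1.33,"c1.png")
B=cv2.resize(b[145:310,200:285],None,fx=3.6,fy=3.6,interpolation=cv2.INTER_CUBIC)
C=cv2.resize(a[205:280,225:300],None,fx=594/75,fy=594/75,interpolation=cv2.INTER_CUBIC)[:,:490]
cv2.imwrite("pics/c2.png",cv2.cvtColor(np.hstack([B,C[:594,:]]),cv2.COLOR_RGB2BGR)); print(B.shape,C.shape)
E
```

```text
(594, 306, 3) (594, 490, 3)
```

View pics/c2.png

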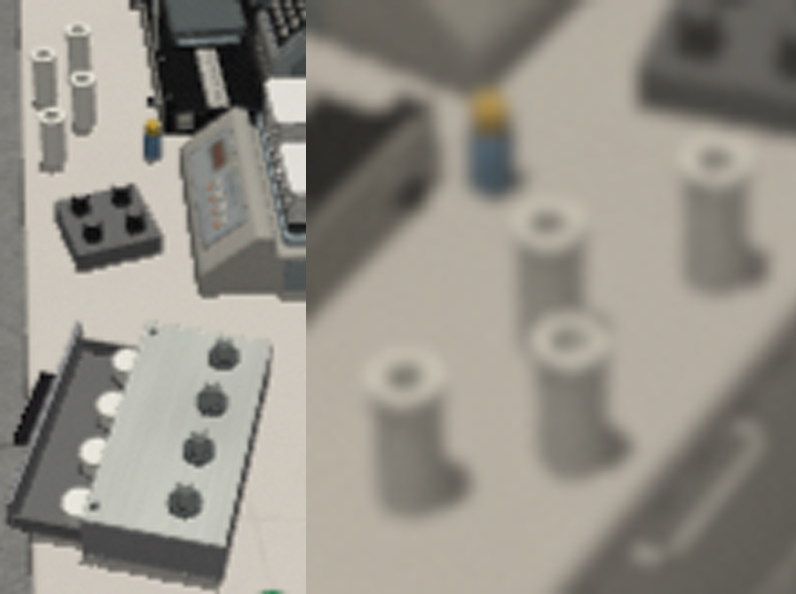

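The crop shows four white columns, all with the collar up. Their tops in the side crop are at (44,55), (78,32), (84,78) and (52,116). In the scene crop they are at (404,376), (547,222), (569,340) and (715,157). The tray is pulled out and the four spigots are visible.

Run:
```python
from h import *
s=lambda x,y:(200+x/3.6,145+y/3.6); c=lambda x,y:(225+(x-306)/7.92,205+y/7.92)
print("cols")
for p in[(44,55),(78,32),(84,78),(52,116)]: loc("side",*s(*p),.07)
for p in[(404,376),(547,222),(569,340),(715,157)]: loc("scene",*c(*p),.07)
print("ports")
for p in[(223,357),(211,405),(199,452),(185,503)]: loc("side",*s(*p),.061)
print("manifold top corners z55")
for p in[(150,325),(273,342),(218,572),(83,552)]: loc("side",*s(*p),.055)
print("lip z44"); 
for p in[(46,374),(18,442)]: loc("side",*s(*p),.044)
print("block z25 corners, heads z49")
for p in[(125,184),(162,240),(82,264),(56,208)]: loc("side",*s(*p),.025)
for p in[(80,200),(121,190),(93,228),(133,218)]: loc("side",*s(*p),.049)
print("vial");loc("side",*s(152,160),0)
b=np.load("im0.npz")
```

```text
cols
side 212.22222222222223 160.27777777777777 [0.4079 0.2835 0.07  ]
side 221.66666666666666 153.88888888888889 [0.454 0.334 0.07 ]
side 223.33333333333334 166.66666666666666 [0.4565 0.2266 0.07  ]
side 214.44444444444446 177.22222222222223 [0.414  0.1497 0.07  ]
scene 237.37373737373738 252.47474747474746 [0.4496 0.3469 0.07  ]
scene 255.42929292929293 233.03030303030303 [0.4507 0.2329 0.07  ]
scene 258.2070707070707 247.92929292929293 [0.4023 0.2928 0.07  ]
scene 276.64141414141415 224.82323232323233 [0.4099 0.1565 0.07  ]
ports
side 261.94444444444446 244.16666666666666 [ 0.5687 -0.2559  0.061 ]
side 258.6111111111111 257.5 [ 0.5492 -0.3162  0.061 ]
side 255.27777777777777 270.55555555555554 [ 0.5312 -0.371   0.061 ]
side 251.38888888888889 284.72222222222223 [ 0.5121 -0.4261  0.061 ]
manifold top corners z55
side 241.66666666666666 235.27777777777777 [ 0.5015 -0.1989  0.055 ]
side 275.8333333333333 240.0 [ 0.6224 -0.235   0.055 ]
side 260.55555555555554 303.8888888888889 [ 0.5326 -0.495   0.055 ]
side 223.05555555555554 298.33333333333337 [ 0.4202 -0.4634  0.055 ]
lip z44
side 212.77777777777777 248.88888888888889 [ 0.3941 -0.2451  0.044 ]
side 205.0 267.77777777777777 [ 0.3657 -0.3282  0.044 ]
block z25 corners, heads z49
side 234.72222222222223 196.11111111111111 [0.4954 0.0664 0.025 ]
side 245.0 211.66666666666669 [ 0.5295 -0.0373  0.025 ]
side 222.77777777777777 218.33333333333331 [ 0.4377 -0.0683  0.025 ]
side 215.55555555555554 202.77777777777777 [0.4124 0.0303 0.025 ]
side 222.22222222222223 200.55555555555554 [0.4404 0.0133 0.049 ]
side 233.61111111111111 197.77777777777777 [0.4882 0.0266 0.049 ]
side 225.83333333333334 208.33333333333331 [ 0.4524 -0.0366  0.049 ]
side 236.94444444444446 205.55555555555554 [ 0.4981 -0.024   0.049 ]
vial
side 242.22222222222223 189.44444444444446 [0.5343 0.1408 0.    ]
```

View pics/c1.png

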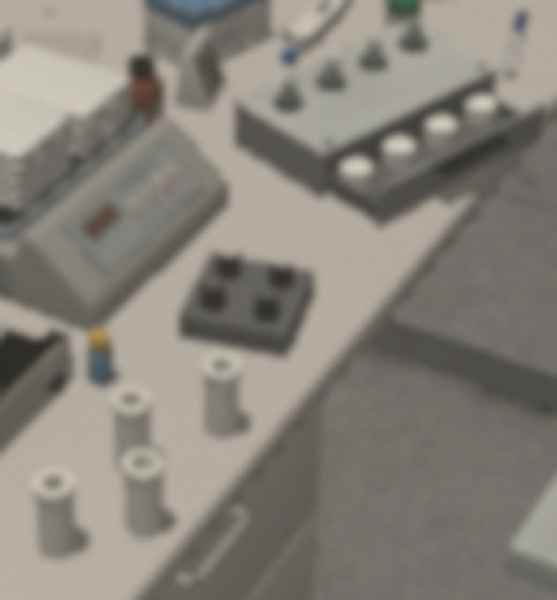

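The columns and ports give consistent positions: port spacing is about 0.06 m and the manifold yaw is about -17.5°. One fixed yaw suits every grasp, with the fingers closing along the manifold's x. I'll turn to it and move above the manifold for a close look.

>>> apply_moves(dp=[[0,0,0],[0,0,0],[0,0,0],[0,0,0],[0,0,0],[0,0,0],[0,0,0],[0,0,0]], twist=[[0,0,-0.14],[0,0,-0.14],[0,0,-0.14],[0,0,-0.14],[0,0,-0.14],[0,0,-0.14],[0,0,-0.14],[0,0,0]], fingers=[0,0,0,0,0,0,0,0], newtons=20)

```text
time: 1.0
position: [0.1825, -0.6237, 0.2223]
tool_rot: [-2.533, -1.857, -0.0]
ft_force: [0.2, -0.1, 0.1]
grip_width: 0.999
grip_force: 0.0
```

>>> apply_moves(dp=[[0.042,0.029,-0.003],[0.042,0.029,-0.003],[0.042,0.029,-0.003],[0.042,0.029,-0.003],[0.042,0.029,-0.003],[0.042,0.029,-0.003],[0.042,0.029,-0.003],[0.042,0.029,-0.003],[0.042,0.029,-0.003],[0,0,0]], twist=[[0,0,0],[0,0,0],[0,0,0],[0,0,0],[0,0,0],[0,0,0],[0,0,0],[0,0,0],[0,0,0],[0,0,0]], fingers=[0,0,0,0,0,0,0,0,0,0])

```text
time: 2.0
position: [0.5442, -0.3392, 0.2493]
tool_rot: [-2.524, -1.869, -0.01]
ft_force: [0.4, 0.4, 0.9]
grip_width: 1.001
grip_force: 0.0
```

```bash
cat > w.py <<'E'
import sys
from h import *
s=ctrl.get_state(); im=get_image("wrist"); n=sys.argv[1]; np.savez(n+".npz",im=im,p=s["position"],r=s["tool_rot"])
crop(im,0,0,512,384,1.5,n+".png")
M=R.from_rotvec(s["tool_rot"]).as_matrix(); print(s["time"],s["position"].round(4),M.round(3).tolist(),s["ft_force"].round(1),s["grip_width"],s["joint_positions"].round(2))
E
python3 w.py w1
```

```text
2.0 [ 0.5442 -0.3392  0.2493] [[0.292, 0.956, 0.005], [0.956, -0.292, 0.005], [0.006, 0.003, -1.0]] [0.4 0.4 0.9] 1.00079448642135 [ 0.87  0.32 -0.45  1.42  0.13  1.42  0.13]
```

View pics/w1.png

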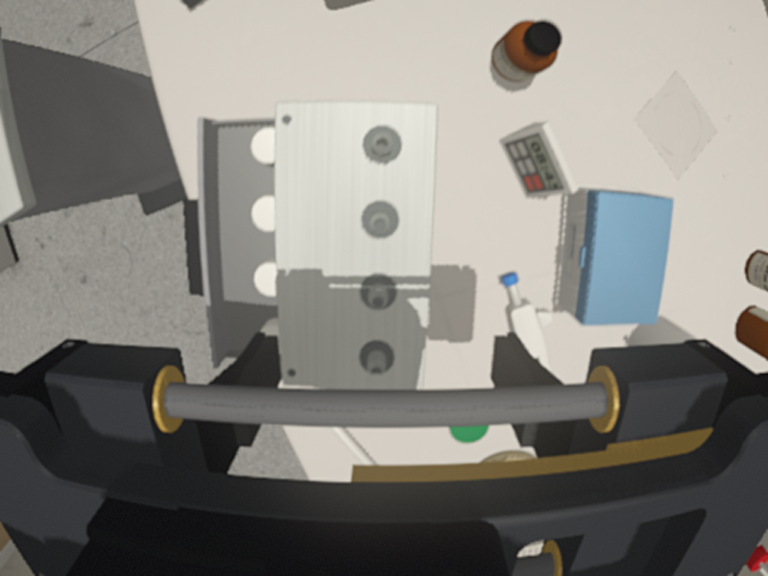

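The wrist view shows the manifold square to the tool. Shoulder centres (1.5x) are at about (382,144), (380,219), (378,292) and (377,357), and the amber bottle is behind at (520,70). I'll refine these with circle fits and compare them against the 60 mm pitch.

Run:
```python
from h import *
d=np.load("w1.npz");im=d["im"];st=dict(position=d["p"],tool_rot=d["r"])
for u,v in[(382,144),(380,219),(378,292),(377,357)]: loc("wrist",u/1.5,v/1.5,.061,st)
g=cv2.GaussianBlur(cv2.cvtColor(im,cv2.COLOR_RGB2GRAY),(3,3),0)
# gradient-based ring fit with predicted projection of shoulder circle
gx=cv2.Sobel(g,cv2.CV_32F,1,0);gy=cv2.Sobel(g,cv2.CV_32F,0,1);m=np.hypot(gx,gy)
m=np.minimum(m,np.percentile(m,97))
t=np.linspace(0,2*np.pi,60,endpoint=False)
from scipy.ndimage import map_coordinates as mc
rings=[(.061,.0155),(.0611,.008),(.086,.0045)]
res=[]
for u,v in[(382,144),(380,219),(378,292),(377,357)]:
    c0=at("wrist",u/1.5,v/1.5,.061,st); best=None
    for dx in np.arange(-.008,.0081,.001):
        for dy in np.arange(-.008,.0081,.001):
            s=0
            for z,r in [(.061,.0155)]:
                P=np.c_[c0[0]+dx+r*np.cos(t),c0[1]+dy+r*np.sin(t),np.full(60,z)]; q=proj("wrist",P,st)
                s+=mc(m,[q[:,1],q[:,0]],order=1).mean()
            if best is None or s>best[0]: best=(s,c0[0]+dx,c0[1]+dy)
    print(np.round(best,4)); res.append(best[1:])
res=np.array(res); print(np.diff(res,axis=0),np.linalg.norm(np.diff(res,axis=0),axis=1))
d_=res[0]-res[3]; print("yaw",np.degrees(np.arctan2(d_[1],d_[0])))
print("amber");loc("wrist",541/1.5,38/1.5,.09,st)
V=cv2.resize(im[75:255,200:300],None,fx=3.3,fy=3.3,interpolation=cv2.INTER_CUBIC)
for (x,y) in res:
    P=np.c_[x+.0155*np.cos(t),y+.0155*np.sin(t),np.full(60,.061)]
    for q in proj("wrist",P,st): cv2.circle(V,(int((q[0]-200)*3.3),int((q[1]-75)*3.3)),1,(255,0,0),-1)
cv2.imwrite("pics/w1c.png",cv2.cvtColor(V,cv2.COLOR_RGB2BGR))
```

```text
wrist 254.66666666666666 96.0 [ 0.5684 -0.2526  0.061 ]
wrist 253.33333333333334 146.0 [ 0.5495 -0.309   0.061 ]
wrist 252.0 194.66666666666666 [ 0.5301 -0.3663  0.061 ]
wrist 251.33333333333334 238.0 [ 0.5116 -0.4225  0.061 ]
[174.784    0.5684  -0.2526]
[171.3066   0.5495  -0.309 ]
[139.5149   0.5301  -0.3653]
[124.9253   0.5106  -0.4215]
[[-0.01893947 -0.05639983]
 [-0.01941138 -0.05633407]
 [-0.0194139  -0.05621146]] [0.05949491 0.05958464 0.05946955]
yaw 71.123733150396
amber
wrist 360.6666666666667 25.333333333333332 [ 0.7068 -0.205   0.09  ]
```

View pics/w1c.png

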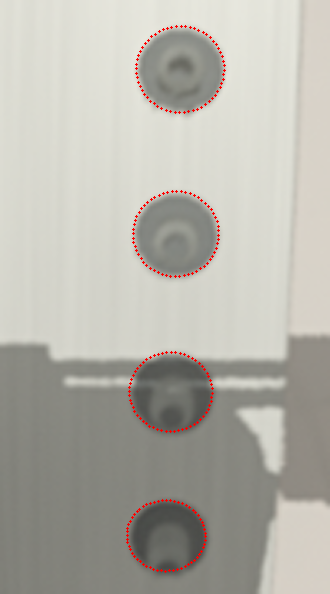

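>>> apply_moves(dp=[[0.048,0,0],[0.048,0,0],[0.048,0,0],[0.048,0,0],[0.048,0,0],[0.048,0,0],[0.048,0,0],[0,0,0]], twist=[[0,0,0],[0,0,0],[0,0,0],[0,0,0],[0,0,0],[0,0,0],[0,0,0],[0,0,0]], fingers=[0,0,0,0,0,0,0,0])

```text
time: 2.85
position: [0.6389, -0.0188, 0.249]
tool_rot: [-2.523, -1.865, -0.005]
ft_force: [-0.8, 0.8, -0.2]
grip_width: 1.0
grip_force: 0.0
```

>>> apply_moves(dp=[[0.035,-0.025,0],[0.035,-0.025,0],[0.035,-0.025,0],[0.035,-0.025,0],[0.035,-0.025,0],[0.035,-0.025,0],[0,0,0],[0,0,0]], twist=[[0,0,0],[0,0,0],[0,0,0],[0,0,0],[0,0,0],[0,0,0],[0,0,0],[0,0,0]], fingers=[0,0,0,0,0,0,0,0])

```text
time: 3.65
position: [0.5586, 0.2172, 0.2488]
tool_rot: [2.534, 1.855, -0.001]
ft_force: [-0.5, -0.7, 0.2]
grip_width: 1.0
grip_force: 0.0
```

```bash
python3 w.py w2
```

```text
3.65 [0.5586 0.2172 0.2488] [[0.302, 0.953, 0.0], [0.953, -0.302, -0.001], [-0.001, 0.001, -1.0]] [-0.5 -0.7  0.2] 1.0004716045968682 [ 0.19  0.27 -0.73  1.52  0.19  1.41 -0.86]
```

View pics/w2.png

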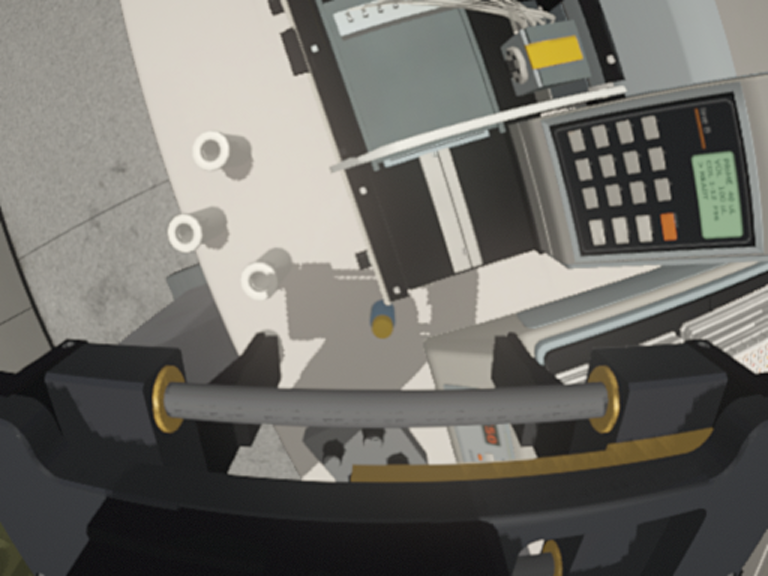

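The red rings sit on the shoulders, with a pitch of 59.5 mm against the true 60. The second view shows column rims at (212,150), (185,233) and (262,281). The fourth is hidden behind the finger. The vial is at (382,315), well clear.

```bash
cat >> h.py <<'E'
from scipy.ndimage import map_coordinates as mc
t_=np.linspace(0,2*np.pi,60,endpoint=False)
def ring(n,im,c0,rings,st=None,w=.008):
    g=cv2.GaussianBlur(cv2.cvtColor(im,cv2.COLOR_RGB2GRAY),(3,3),0)
    m=np.hypot(cv2.Sobel(g,cv2.CV_32F,1,0),cv2.Sobel(g,cv2.CV_32F,0,1)); m=np.minimum(m,np.percentile(m,97)); best=(-1,)
    for step,W in((.001,w),(.00025,.001)):
        ctr=c0[:2] if best[0]<0 else np.array(best[1:])
        for dx in np.arange(-W,W+1e-6,step):
            for dy in np.arange(-W,W+1e-6,step):
                s=0
                for z,r in rings:
                    q=proj(n,np.c_[ctr[0]+dx+r*np.cos(t_),ctr[1]+dy+r*np.sin(t_),np.full(60,z)],st); s+=mc(m,[q[:,1],q[:,0]],order=1).mean()
                if s>best[0]: best=(s,ctr[0]+dx,ctr[1]+dy)
    return best
def load(n):
    d=np.load(n+".npz"); return d["im"],dict(position=d["p"],tool_rot=d["r"])
def go(x,y,z=None):
    s=ctrl.get_state(); p=s["position"]; t=np.array([x,y,p[2] if z is None else z]); M=R.from_rotvec(s["tool_rot"]).as_matrix()
    print("t",round(s["time"],2),"pos",p.round(4),"to",t.round(4),"tool shift",(M.T@(t-p)).round(4),"tilt",M[:2,2].round(4),"yawx",np.degrees(np.arctan2(M[1,0],M[0,0])).round(2))
E
python3 - <<'E'
from h import *
im,st=load("w2"); CR=[(.07,.0165),(.07,.009)]
for n,u,v in[("B",212,150),("A",185,233),("C",262,281)]:
    c=at("wrist",u/1.5,v/1.5,.07,st); b=ring("wrist",im,c,CR,st); print(n,c.round(4),np.round(b,4)); go(b[1],b[2],.18)
E
```

```text
B [0.4545 0.3437 0.07  ] [325.5435   0.4525   0.3447]
t 3.7 pos [0.5594 0.2156 0.2487] to [0.4525 0.3447 0.18  ] tool shift [ 0.0906 -0.1412  0.0684] tilt [ 0.0001 -0.0018] yawx 72.28
A [0.4067 0.2889 0.07  ] [4.033945e+02 4.055000e-01 2.897000e-01]
t 3.7 pos [0.5594 0.2156 0.2487] to [0.4055 0.2897 0.18  ] tool shift [ 0.0239 -0.1692  0.0685] tilt [ 0.0001 -0.0018] yawx 72.28
C [0.4566 0.2294 0.07  ] [2.436042e+02 4.536000e-01 2.304000e-01]
t 3.7 pos [0.5594 0.2156 0.2487] to [0.4536 0.2304 0.18  ] tool shift [-0.018  -0.1053  0.0686] tilt [ 0.0001 -0.0018] yawx 72.28
```

>>> apply_moves(dp=[[-0.006,-0.035,0.023],[-0.006,-0.035,0.023],[-0.006,-0.035,0.023],[0,0,0],[0,0,0]], twist=[[0,0,0],[0,0,0],[0,0,0],[0,0,0],[0,0,0]], fingers=[0,0,0,0,0])

```text
time: 4.2
position: [0.4538, 0.2295, 0.1796]
tool_rot: [2.536, 1.851, -0.001]
ft_force: [0.8, -0.4, 0.6]
grip_width: 1.001
grip_force: 0.0
```

```bash
python3 w.py w3
python3 - <<'E'
from h import *
im,st=load("w3"); CR=[(.07,.0165),(.07,.009)]
for n,c in[("B",(.4525,.3447)),("A",(.4055,.2897)),("C",(.4536,.2304)),("D",(.41,.153))]:
    c=np.array(c); b=ring("wrist",im,c,CR,st,.01); print(n,np.round(b,4),proj("wrist",[*b[1:],.07],st)*1.5)
    if n=="C": go(b[1],b[2],.022)
E
```

```text
4.2 [0.4538 0.2295 0.1796] [[0.305, 0.952, 0.0], [0.952, -0.305, -0.002], [-0.002, 0.001, -1.0]] [ 0.8 -0.4  0.6] 1.0010274396617163 [ 0.22  0.1  -0.78  1.83  0.07  1.24 -0.89]
B [303.5214   0.4525   0.3452] [[324.71466959 106.77782833]]
A [3.431618e+02 4.055000e-01 2.900000e-01] [[282.25358625 215.95593277]]Traceback (most recent call last):
  File "<stdin>", line 4, in <module>
  File "h.py", line 33, in ring
    q=proj(n,np.c_[ctr[0]+dx+r*np.cos(t_),ctr[1]+dy+r*np.sin(t_),np.full(60,z)],st); s+=mc(m,[q[:,1],q[:,0]],order=1).mean()
  File "h.py", line 14, in proj
    c=calibration(n); P=np.atleast_2d(P)
ValueError: time passes only in moves, steps and waits
```

View pics/w3.png

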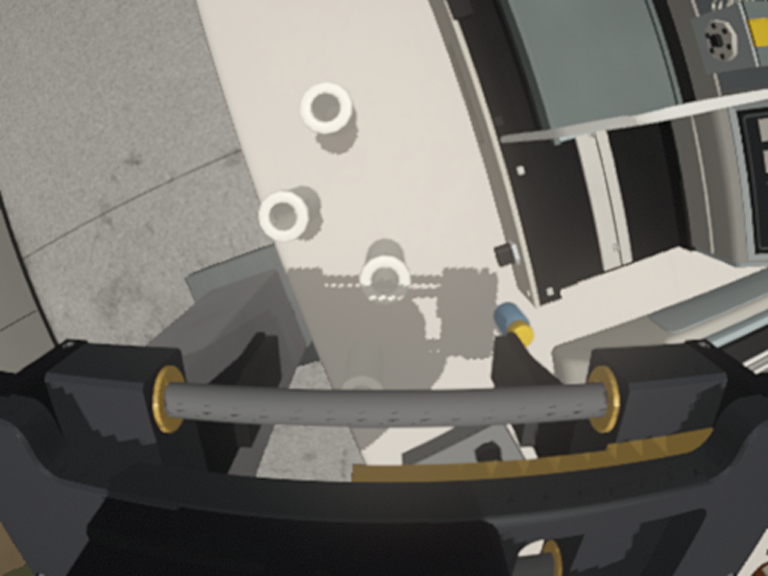

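Columns B (327,107), A (284,216) and C (385,277) are in view, and D is partly visible at (362,385). The vial at (515,325) is close to the right finger's approach. I'll cache the calibration and fit C.

```bash
python3 - <<'E'
from bench import calibration; import pickle
pickle.dump({n:calibration(n) for n in("scene","side","wrist")},open("cal.pkl","wb"))
E
sed -i 's/^from bench import .*/from bench import ctrl,get_image\nimport pickle\nCAL=pickle.load(open("cal.pkl","rb"))\ndef calibration(n): return CAL[n]/' h.py
python3 - <<'E'
from h import *
im,st=load("w3"); CR=[(.07,.0165),(.07,.009)]
for n,c in[("C",(.4536,.2304)),("D",(.411,.153))]:
    c=np.array(c); b=ring("wrist",im,c,CR,st,.01); print(n,np.round(b,4),proj("wrist",[*b[1:],.07],st)*1.5)
    if n=="C": go(b[1],b[2],.022)
print("vial top");loc("wrist",518/1.5,331/1.5,.05,st)
E
```

```text
C [2.600481e+02 4.536000e-01 2.306000e-01] [[384.50940018 280.10386254]]
t 4.25 pos [0.4551 0.2301 0.1806] to [0.4536 0.2306 0.022 ] tool shift [ 0.     -0.002   0.1585] tilt [ 0.0019 -0.0004] yawx 72.22
D [92.4879  0.4122  0.1542] [[361.80150689 396.59790385]]
vial top
wrist 345.3333333333333 220.66666666666666 [0.5331 0.1587 0.05  ]
```

>>> apply_moves(dp=[[0,-0.002,0.03],[0,0,0.03],[0,0,0.03],[0,0,0.03],[0,0,0.02],[0,0,0.018],[0,0,0],[0,0,0]], twist=[[0,0,0],[0,0,0],[0,0,0],[0,0,0],[0,0,0],[0,0,0],[0,0,0],[0,0,0]], fingers=[0,0,0,0,0,0,0.4,0.6], newtons=20)

```text
time: 5.05
position: [0.4531, 0.2325, 0.0226]
tool_rot: [-2.536, -1.854, -0.002]
ft_force: [-0.2, 0.3, 1.3]
grip_width: 0.894
grip_force: 0.0
```

>>> apply_moves(dp=[[0,0,0],[0,0,0],[0,0,0],[0,0,0],[0,0,0],[0,0,0]], twist=[[0,0,0],[0,0,0],[0,0,0],[0,0,0],[0,0,0],[0,0,0]], fingers=[0.8,0.9,1,1,1,1])

```text
time: 5.65
position: [0.4516, 0.2326, 0.0221]
tool_rot: [2.534, 1.857, 0.001]
ft_force: [0.2, 1.2, 1.0]
grip_width: 0.355
grip_force: 20.1
```

C is gripped (30.9 mm). I'll lift it and carry it to port_3.

>>> apply_moves(dp=[[0,0,-0.04],[0,0,-0.04],[0,0,-0.04],[0,0,-0.04],[-0.02,0.01,0],[-0.04,0.017,0],[-0.04,0.017,0],[-0.04,0.017,0],[-0.04,0.017,0],[-0.04,0.017,0]], twist=[[0,0,0],[0,0,0],[0,0,0],[0,0,0],[0,0,0],[0,0,0],[0,0,0],[0,0,0],[0,0,0],[0,0,0]], fingers=[1,1,1,1,1,1,1,1,1,1])

```text
time: 6.65
position: [0.4753, -0.0074, 0.182]
tool_rot: [2.533, 1.857, -0.0]
ft_force: [1.1, -1.2, -0.3]
grip_width: 0.359
grip_force: 20.0
```

>>> apply_moves(dp=[[-0.04,0.017,0],[-0.04,0.017,0],[-0.04,0.017,0],[-0.04,0.017,0],[-0.04,0.017,0],[-0.04,0.017,0],[-0.04,0.017,0],[-0.04,0.017,0],[-0.04,0.017,0],[0,0,0]], twist=[[0,0,0],[0,0,0],[0,0,0],[0,0,0],[0,0,0],[0,0,0],[0,0,0],[0,0,0],[0,0,0],[0,0,0]], fingers=[1,1,1,1,1,1,1,1,1,1])

```text
time: 7.65
position: [0.5101, -0.403, 0.1803]
tool_rot: [2.542, 1.845, -0.006]
ft_force: [-0.4, 0.1, -0.0]
grip_width: 0.358
grip_force: 20.0
```

```bash
python3 w.py w4
python3 - <<'E'
from h import *
go(.5106+.0004,-.4223+.0013,.0845)
im,st=load("w4")
c=st["position"]; z=c[2]+.048
b=ring("wrist",im,c,[(z,.0165),(z,.009)],st,.006); M=R.from_rotvec(st["tool_rot"]).as_matrix()
print("in-hand rim offset tool",b[0],M.T[:2]@np.r_[np.array(b[1:])-c[:2],0])
for i,p in enumerate([(.5688,-.2519),(.5494,-.3087),(.5300,-.3655)]): print(i,np.round(ring("wrist",im,np.array(p),[(.061,.0155)],st,.005),4))
E
```

```text
7.65 [ 0.5101 -0.403   0.1803] [[0.31, 0.951, -0.003], [0.951, -0.31, -0.003], [-0.004, -0.001, -1.0]] [-0.4  0.1 -0. ] 0.35757655165889884 [ 0.83  0.35 -0.26  1.5   0.1   1.3   0.24]
t 7.7 pos [ 0.5112 -0.3988  0.1804] to [ 0.511  -0.421   0.0845] tool shift [-0.0211  0.0068  0.0959] tilt [-0.0021  0.0001] yawx 72.14
in-hand rim offset tool 109.650696 [-0.000155   -0.00047537]
0 [181.3957   0.5688  -0.2509]
1 [167.8989   0.5496  -0.3074]
2 [174.2853   0.5308  -0.364 ]
```

View pics/w4.png

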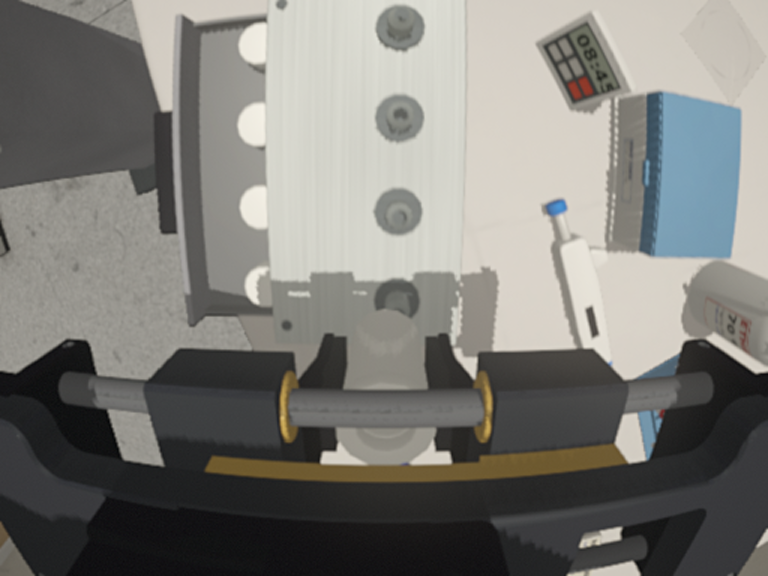

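The column hangs upright in the fingers with port_3 just ahead at (397,300). I'll step over it, settle, then lower.

>>> apply_moves(dp=[[-0.021,0.007,0],[0,0,0],[0,0,0],[0,0,0]], twist=[[0,0,0],[0,0,0],[0,0,0],[0,0,0]], fingers=[1,1,1,1])

```text
time: 8.1
position: [0.514, -0.4152, 0.182]
tool_rot: [-2.532, -1.859, -0.001]
ft_force: [0.2, 0.8, -0.6]
grip_width: 0.353
grip_force: 20.0
```

```bash
python3 w.py w5
python3 - <<'E'
from h import *
go(.511,-.421,.0845)
im,st=load("w5")
for i,p in enumerate([(.5688,-.2519),(.5494,-.3087),(.5300,-.3655)]): print(i,np.round(ring("wrist",im,np.array(p),[(.061,.0155)],st,.005),4))
E
```

```text
8.1 [ 0.514  -0.4152  0.182 ] [[0.299, 0.954, 0.0], [0.954, -0.299, 0.001], [0.001, -0.0, -1.0]] [ 0.2  0.8 -0.6] 0.35301885305392755 [ 0.84  0.38 -0.25  1.47  0.1   1.31  0.27]
t 8.15 pos [ 0.514  -0.4154  0.1821] to [ 0.511  -0.421   0.0845] tool shift [-0.0063 -0.0012  0.0976] tilt [0.0002 0.0007] yawx 72.58
0 [144.4559   0.5686  -0.2527]
1 [181.7666   0.5496  -0.3084]
2 [180.9332   0.5308  -0.365 ]
```

>>> apply_moves(dp=[[-0.006,0,0],[0,0,0.02],[0,0,0.02],[0,0,0.02],[0,0,0.01],[0,0,0.006],[0,0,0.006],[0,0,0]], twist=[[0,0,0],[0,0,0],[0,0,0],[0,0,0],[0,0,0],[0,0,0],[0,0,0],[0,0,0]], fingers=[1,1,1,1,1,1,1,1])

```text
time: 8.95
position: [0.5119, -0.4223, 0.0998]
tool_rot: [-2.533, -1.857, -0.001]
ft_force: [0.7, 1.4, -1.6]
grip_width: 0.36
grip_force: 20.0
```

>>> apply_moves(dp=[[0,0,0.006],[0,0,0.005],[0,0,0.003],[0,0,0.002],[0,0,0.002],[0,0,0.002],[0,0,0]], twist=[[0,0,0],[0,0,0],[0,0,0],[0,0,0],[0,0,0],[0,0,0],[0,0,0]], fingers=[1,1,1,1,1,1,1])

```text
time: 9.65
position: [0.5123, -0.4224, 0.0827]
tool_rot: [2.533, 1.857, 0.001]
ft_force: [-3.7, 6.8, 11.8]
grip_width: 0.358
grip_force: 20.0
```

Seated: contact came at the expected height. I'll release with a partial opening and go to column A.

>>> apply_moves(dp=[[0,0,-0.001],[0,0,0],[0,0,0],[0,0,0],[0,0,-0.02],[0,0,-0.03],[0,0,-0.03],[0,0,-0.02],[0.02,-0.01,0],[0.03,-0.015,0]], twist=[[0,0,0],[0,0,0],[0,0,0],[0,0,0],[0,0,0],[0,0,0],[0,0,0],[0,0,0],[0,0,0],[0,0,0]], fingers=[0.55,0.52,0.5,0.5,0.5,0.5,0.5,0.5,0.5,0.5])

```text
time: 10.65
position: [0.5024, -0.37, 0.1814]
tool_rot: [2.536, 1.85, -0.001]
ft_force: [-0.4, 0.6, 0.8]
grip_width: 0.498
grip_force: 0.0
```

>>> apply_moves(dp=[[0.04,-0.02,0],[0.04,-0.02,0],[0.04,-0.02,0],[0.04,-0.02,0],[0.04,-0.02,0],[0.04,-0.02,0],[0.04,-0.02,0],[0.04,-0.02,0],[0.04,-0.02,0],[0.04,-0.02,0]], twist=[[0,0,0],[0,0,0],[0,0,0],[0,0,0],[0,0,0],[0,0,0],[0,0,0],[0,0,0],[0,0,0],[0,0,0]], fingers=[0.5,0.5,0.5,0.5,0.3,0.2,0,0,0,0])

```text
time: 11.65
position: [0.4323, 0.0753, 0.181]
tool_rot: [2.533, 1.856, 0.001]
ft_force: [0.9, -0.6, 0.4]
grip_width: 0.946
grip_force: 0.0
```

>>> apply_moves(dp=[[0.04,-0.02,0],[0.04,-0.02,0],[0.04,-0.02,0],[0.04,-0.02,0],[0.03,-0.01,0],[0,0,0],[0,0,0]], twist=[[0,0,0],[0,0,0],[0,0,0],[0,0,0],[0,0,0],[0,0,0],[0,0,0]], fingers=[0,0,0,0,0,0,0])

```text
time: 12.35
position: [0.404, 0.2822, 0.1806]
tool_rot: [-2.533, -1.859, 0.001]
ft_force: [-0.2, -0.1, -0.3]
grip_width: 0.998
grip_force: 0.0
```

```bash
python3 w.py w6
python3 - <<'E'
from h import *
im,st=load("w6"); CR=[(.07,.0165),(.07,.009)]
for n,c in[("A",(.4055,.29)),("B",(.4525,.345))]:
    b=ring("wrist",im,np.array(c),CR,st,.01); print(n,np.round(b,4),proj("wrist",[*b[1:],.07],st)*1.5); go(b[1],b[2],.022)
im=get_image("side"); crop(im,215,215,295,315,6,"s6.png"); np.save("s6.npy",im)
E
```

```text
12.35 [0.404  0.2822 0.1806] [[0.3, 0.954, -0.001], [0.954, -0.3, -0.0], [-0.0, -0.0, -1.0]] [-0.2 -0.1 -0.3] 0.9981870095619394 [ 0.24  0.07 -0.92  1.86  0.06  1.24 -1.01]
A [266.5226   0.4053   0.2892] [[384.20674277 270.66967541]]
t 12.4 pos [0.4043 0.2811 0.1806] to [0.4053 0.2892 0.022 ] tool shift [ 0.0082 -0.0016  0.1585] tilt [-0.0004 -0.001 ] yawx 72.42
B [270.7655   0.4525   0.3442] [[431.11704028 165.08834506]]
t 12.4 pos [0.4043 0.2811 0.1806] to [0.4525 0.3442 0.022 ] tool shift [0.0749 0.0269 0.1585] tilt [-0.0004 -0.001 ] yawx 72.42
```

View pics/s6.png

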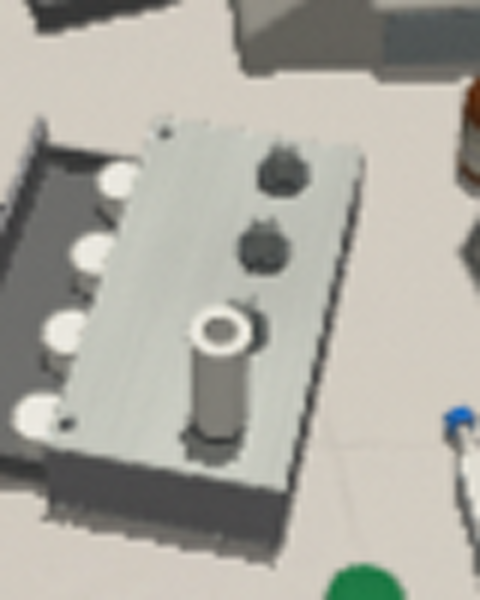

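Column C stands fully down on port_3's shoulder, at (217,435) in the crop. Next is column A for port_2.

>>> apply_moves(dp=[[0.008,-0.002,0],[0,0,0.03],[0,0,0.03],[0,0,0.03],[0,0,0.03],[0,0,0.02],[0,0,0.018],[0,0,0],[0,0,0],[0,0,0]], twist=[[0,0,0],[0,0,0],[0,0,0],[0,0,0],[0,0,0],[0,0,0],[0,0,0],[0,0,0],[0,0,0],[0,0,0]], fingers=[0,0,0,0,0,0,0,0.3,0.6,0.8])

```text
time: 13.45
position: [0.4056, 0.2908, 0.024]
tool_rot: [2.534, 1.856, 0.003]
ft_force: [1.1, 0.0, 0.2]
grip_width: 0.808
grip_force: 0.0
```

>>> apply_moves(dp=[[0,0,0],[0,0,0],[0,0,0],[0,0,0],[0,0,0]], twist=[[0,0,0],[0,0,0],[0,0,0],[0,0,0],[0,0,0]], fingers=[0.9,1,1,1,1])

```text
time: 13.95
position: [0.4046, 0.2904, 0.023]
tool_rot: [2.534, 1.857, 0.0]
ft_force: [-0.1, -0.0, -0.0]
grip_width: 0.352
grip_force: 0.3
```

>>> apply_moves(dp=[[0,0,-0.04],[0,0,-0.04],[0,0,-0.04],[0,0,-0.04],[-0.02,0.01,0],[-0.04,0.022,0],[-0.04,0.022,0],[-0.04,0.022,0],[-0.04,0.022,0],[-0.04,0.022,0]], twist=[[0,0,0],[0,0,0],[0,0,0],[0,0,0],[0,0,0],[0,0,0],[0,0,0],[0,0,0],[0,0,0],[0,0,0]], fingers=[1,1,1,1,1,1,1,1,1,1])

```text
time: 14.95
position: [0.4526, 0.0426, 0.183]
tool_rot: [2.533, 1.857, 0.0]
ft_force: [0.7, -0.1, -0.9]
grip_width: 0.342
grip_force: 20.0
```

>>> apply_moves(dp=[[-0.04,0.022,0],[-0.04,0.022,0],[-0.04,0.022,0],[-0.04,0.022,0],[-0.04,0.022,0],[-0.04,0.022,0],[-0.04,0.022,0],[-0.04,0.02,0],[-0.02,0.01,0],[0,0,0]], twist=[[0,0,0],[0,0,0],[0,0,0],[0,0,0],[0,0,0],[0,0,0],[0,0,0],[0,0,0],[0,0,0],[0,0,0]], fingers=[1,1,1,1,1,1,1,1,1,1])

```text
time: 15.95
position: [0.5243, -0.3399, 0.1817]
tool_rot: [-2.54, -1.849, 0.003]
ft_force: [-0.0, 0.2, -0.2]
grip_width: 0.346
grip_force: 20.0
```

>>> apply_moves(dp=[[0,0,0],[0,0,0],[0,0,0]], twist=[[0,0,0],[0,0,0],[0,0,0]], fingers=[1,1,1])

```text
time: 16.25
position: [0.5262, -0.3334, 0.1832]
tool_rot: [-2.532, -1.86, -0.0]
ft_force: [0.7, 0.3, 0.1]
grip_width: 0.345
grip_force: 20.0
```

```bash
python3 w.py w7
python3 - <<'E'
from h import *
go(.5308,-.3650,.1)
im,st=load("w7")
for i,p in enumerate([(.5688,-.2519),(.5494,-.3087)]): print(i,np.round(ring("wrist",im,np.array(p),[(.061,.0155)],st,.005),4))
E
```

```text
16.25 [ 0.5262 -0.3334  0.1832] [[0.299, 0.954, 0.0], [0.954, -0.299, 0.0], [0.0, 0.0, -1.0]] [0.7 0.3 0.1] 0.34470507985704263 [ 0.83  0.31 -0.37  1.57  0.11  1.29  0.13]
t 16.3 pos [ 0.5261 -0.3337  0.1833] to [ 0.5308 -0.365   0.1   ] tool shift [-0.0285  0.0138  0.0833] tilt [ 0.0003 -0.0001] yawx 72.59
0 [180.6908   0.5688  -0.2517]
1 [180.4192   0.5496  -0.3079]
```

>>> apply_moves(dp=[[-0.027,0.0135,0],[0,0,0],[0,0,0.02],[0,0,0.02],[0,0,0.02],[0,0,0.012],[0,0,0.006],[0,0,0.005],[0,0,0]], twist=[[0,0,0],[0,0,0],[0,0,0],[0,0,0],[0,0,0],[0,0,0],[0,0,0],[0,0,0],[0,0,0]], fingers=[1,1,1,1,1,1,1,1,1])

```text
time: 17.2
position: [0.5306, -0.3648, 0.1]
tool_rot: [2.534, 1.857, -0.0]
ft_force: [0.0, 0.3, -0.3]
grip_width: 0.342
grip_force: 20.0
```

>>> apply_moves(dp=[[0,0,0.006],[0,0,0.005],[0,0,0.003],[0,0,0.002],[0,0,0.002],[0,0,0.001],[0,0,0]], twist=[[0,0,0],[0,0,0],[0,0,0],[0,0,0],[0,0,0],[0,0,0],[0,0,0]], fingers=[1,1,1,1,1,1,1])

```text
time: 17.9
position: [0.5304, -0.365, 0.0838]
tool_rot: [2.534, 1.857, -0.001]
ft_force: [-4.8, 3.1, 12.9]
grip_width: 0.341
grip_force: 20.0
```

>>> apply_moves(dp=[[0,0,-0.001],[0,0,0],[0,0,0],[0,0,0],[0,0,-0.02],[0,0,-0.03],[0,0,-0.03],[0,0,-0.02],[0.02,-0.01,0],[0.03,-0.015,0]], twist=[[0,0,0],[0,0,0],[0,0,0],[0,0,0],[0,0,0],[0,0,0],[0,0,0],[0,0,0],[0,0,0],[0,0,0]], fingers=[0.55,0.52,0.5,0.5,0.5,0.5,0.5,0.5,0.5,0.5])

```text
time: 18.9
position: [0.5216, -0.3116, 0.1824]
tool_rot: [2.536, 1.851, 0.0]
ft_force: [0.8, 0.3, -0.5]
grip_width: 0.497
grip_force: 0.0
```

>>> apply_moves(dp=[[0.04,-0.018,0],[0.04,-0.018,0],[0.04,-0.018,0],[0.04,-0.018,0],[0.04,-0.018,0],[0.04,-0.018,0],[0.04,-0.018,0],[0.04,-0.018,0],[0.04,-0.018,0],[0.04,-0.018,0]], twist=[[0,0,0],[0,0,0],[0,0,0],[0,0,0],[0,0,0],[0,0,0],[0,0,0],[0,0,0],[0,0,0],[0,0,0]], fingers=[0.5,0.5,0.5,0.5,0.3,0.2,0,0,0,0])

```text
time: 19.9
position: [0.4701, 0.1275, 0.182]
tool_rot: [2.534, 1.856, 0.0]
ft_force: [-0.5, 0.4, 0.4]
grip_width: 0.945
grip_force: 0.0
```

>>> apply_moves(dp=[[0.04,-0.018,0],[0.04,-0.018,0],[0.04,-0.018,0],[0.04,-0.018,0],[0.03,-0.01,0],[0,0,0],[0,0,0],[0,0,0]], twist=[[0,0,0],[0,0,0],[0,0,0],[0,0,0],[0,0,0],[0,0,0],[0,0,0],[0,0,0]], fingers=[0,0,0,0,0,0,0,0])

```text
time: 20.7
position: [0.4501, 0.3302, 0.1815]
tool_rot: [2.535, 1.854, -0.002]
ft_force: [0.5, -0.6, -0.6]
grip_width: 0.999
grip_force: 0.0
```

```bash
python3 w.py w8
python3 - <<'E'
from h import *
im,st=load("w8"); CR=[(.07,.0165),(.07,.009)]
for n,c in[("B",(.4525,.345))]:
    b=ring("wrist",im,np.array(c),CR,st,.01); print(n,np.round(b,4),proj("wrist",[*b[1:],.07],st)*1.5); go(b[1],b[2],.022)
E
```

```text
20.7 [0.4501 0.3302 0.1815] [[0.303, 0.953, -0.0], [0.953, -0.303, -0.001], [-0.001, 0.0, -1.0]] [ 0.5 -0.6 -0.6] 0.9989467324886708 [ 0.1   0.25 -0.89  1.71  0.21  1.28 -1.15]
B [278.6243   0.452    0.3448] [[381.30085643 258.89637093]]
t 20.75 pos [0.4503 0.33   0.1816] to [0.452  0.3448 0.022 ] tool shift [ 0.0148 -0.0029  0.1596] tilt [ 0.     -0.0014] yawx 72.33
```

>>> apply_moves(dp=[[0.0135,-0.003,0],[0,0,0.03],[0,0,0.03],[0,0,0.03],[0,0,0.03],[0,0,0.02],[0,0,0.019],[0,0,0],[0,0,0],[0,0,0]], twist=[[0,0,0],[0,0,0],[0,0,0],[0,0,0],[0,0,0],[0,0,0],[0,0,0],[0,0,0],[0,0,0],[0,0,0]], fingers=[0,0,0,0,0,0,0,0.5,0.8,1])

```text
time: 21.75
position: [0.4495, 0.3444, 0.023]
tool_rot: [-2.535, -1.855, 0.005]
ft_force: [-5.5, -1.9, -0.7]
grip_width: 0.813
grip_force: 0.0
```

>>> apply_moves(dp=[[0,0,0],[0,0,0],[0,0,0],[0,0,0],[0,0,0],[0,0,0]], twist=[[0,0,0],[0,0,0],[0,0,0],[0,0,0],[0,0,0],[0,0,0]], fingers=[1,1,1,1,1,1])

```text
time: 22.35
position: [0.4496, 0.3445, 0.0233]
tool_rot: [2.535, 1.856, -0.004]
ft_force: [-5.9, -0.8, -2.7]
grip_width: 0.345
grip_force: 20.0
```

>>> apply_moves(dp=[[0,0,-0.04],[0,0,-0.04],[0,0,-0.04],[0,0,-0.04],[-0.02,0.01,0],[-0.04,0.02,0],[-0.04,0.02,0],[-0.04,0.02,0],[-0.04,0.02,0],[-0.04,0.02,0]], twist=[[0,0,0],[0,0,0],[0,0,0],[0,0,0],[0,0,0],[0,0,0],[0,0,0],[0,0,0],[0,0,0],[0,0,0]], fingers=[1,1,1,1,1,1,1,1,1,1])

```text
time: 23.35
position: [0.4907, 0.1001, 0.185]
tool_rot: [2.532, 1.853, 0.005]
ft_force: [0.9, 0.3, -0.5]
grip_width: 0.346
grip_force: 20.0
```

>>> apply_moves(dp=[[-0.04,0.02,0],[-0.04,0.02,0],[-0.04,0.02,0],[-0.04,0.02,0],[-0.04,0.02,0],[-0.04,0.02,0],[-0.04,0.02,0],[-0.04,0.02,0],[-0.03,0.015,0],[0,0,0]], twist=[[0,0,0],[0,0,0],[0,0,0],[0,0,0],[0,0,0],[0,0,0],[0,0,0],[0,0,0],[0,0,0],[0,0,0]], fingers=[1,1,1,1,1,1,1,1,1,1])

```text
time: 24.35
position: [0.5499, -0.2924, 0.1842]
tool_rot: [2.539, 1.841, -0.002]
ft_force: [-0.4, -0.4, -0.7]
grip_width: 0.343
grip_force: 20.0
```

>>> apply_moves(dp=[[0,0,0],[0,0,0],[0,0,0]], twist=[[0,0,0],[0,0,0],[0,0,0]], fingers=[1,1,1])

```text
time: 24.65
position: [0.5514, -0.2824, 0.1838]
tool_rot: [2.531, 1.859, 0.001]
ft_force: [-0.1, 0.1, -1.8]
grip_width: 0.342
grip_force: 20.0
```

```bash
python3 w.py w9
python3 - <<'E'
from h import *
go(.5496,-.3082,.1)
im,st=load("w9")
for i,p in enumerate([(.5688,-.2519)]): print(i,np.round(ring("wrist",im,np.array(p),[(.061,.0155)],st,.005),4))
E
```

```text
24.65 [ 0.5514 -0.2824  0.1838] [[0.299, 0.954, 0.001], [0.954, -0.299, -0.001], [-0.0, 0.001, -1.0]] [-0.1  0.1 -1.8] 0.3417294397175273 [ 0.82  0.31 -0.48  1.57  0.15  1.29  0.02]
t 24.7 pos [ 0.5513 -0.2825  0.1837] to [ 0.5496 -0.3082  0.1   ] tool shift [-0.025   0.006   0.0837] tilt [ 0.0008 -0.0005] yawx 72.59
0 [180.8438   0.569   -0.2512]
```

>>> apply_moves(dp=[[-0.0245,0.006,0],[0,0,0],[0,0,0.02],[0,0,0.02],[0,0,0.02],[0,0,0.012],[0,0,0.006],[0,0,0.005],[0,0,0]], twist=[[0,0,0],[0,0,0],[0,0,0],[0,0,0],[0,0,0],[0,0,0],[0,0,0],[0,0,0],[0,0,0]], fingers=[1,1,1,1,1,1,1,1,1])

```text
time: 25.6
position: [0.5493, -0.3089, 0.1]
tool_rot: [2.534, 1.857, -0.0]
ft_force: [0.0, -0.2, -1.3]
grip_width: 0.342
grip_force: 20.0
```

>>> apply_moves(dp=[[0,0,0.004],[0,0,0]], twist=[[0,0,0],[0,0,0]], fingers=[1,1])

```text
time: 25.8
position: [0.5493, -0.3091, 0.0961]
tool_rot: [2.534, 1.857, 0.0]
ft_force: [1.2, -0.4, 0.0]
grip_width: 0.341
grip_force: 20.0
```

>>> apply_moves(dp=[[0,0,0.005],[0,0,0.004],[0,0,0.002],[0,0,0.002],[0,0,0.001],[0,0,0]], twist=[[0,0,0],[0,0,0],[0,0,0],[0,0,0],[0,0,0],[0,0,0]], fingers=[1,1,1,1,1,1])

```text
time: 26.4
position: [0.5491, -0.309, 0.0839]
tool_rot: [2.534, 1.857, -0.001]
ft_force: [-4.1, 2.5, 9.5]
grip_width: 0.348
grip_force: 20.0
```

>>> apply_moves(dp=[[0,0,-0.001],[0,0,0],[0,0,0],[0,0,0],[0,0,-0.02],[0,0,-0.03],[0,0,-0.03],[0,0,-0.02],[0.02,-0.01,0],[0.03,-0.02,0]], twist=[[0,0,0],[0,0,0],[0,0,0],[0,0,0],[0,0,0],[0,0,0],[0,0,0],[0,0,0],[0,0,0],[0,0,0]], fingers=[0.55,0.52,0.5,0.5,0.5,0.5,0.5,0.5,0.5,0.5])

```text
time: 27.4
position: [0.536, -0.2542, 0.1834]
tool_rot: [2.536, 1.851, 0.001]
ft_force: [-0.7, 0.5, -1.0]
grip_width: 0.5
grip_force: 0.0
```

>>> apply_moves(dp=[[0.035,-0.024,0],[0.035,-0.024,0],[0.035,-0.024,0],[0.035,-0.024,0],[0.035,-0.024,0],[0.035,-0.024,0],[0.035,-0.024,0],[0.035,-0.024,0],[0.035,-0.024,0],[0.035,-0.024,0]], twist=[[0,0,0],[0,0,0],[0,0,0],[0,0,0],[0,0,0],[0,0,0],[0,0,0],[0,0,0],[0,0,0],[0,0,0]], fingers=[0.5,0.5,0.5,0.5,0.3,0.2,0,0,0,0])

```text
time: 28.4
position: [0.4115, 0.1553, 0.183]
tool_rot: [2.533, 1.856, 0.0]
ft_force: [0.4, -0.1, -0.4]
grip_width: 0.949
grip_force: 0.0
```

>>> apply_moves(dp=[[0,0,0],[0,0,0],[0,0,0]], twist=[[0,0,0],[0,0,0],[0,0,0]], fingers=[0,0,0])

```text
time: 28.7
position: [0.4126, 0.1526, 0.1828]
tool_rot: [2.535, 1.855, -0.001]
ft_force: [0.4, -0.7, -0.7]
grip_width: 0.999
grip_force: 0.0
```

```bash
python3 w.py w10
python3 - <<'E'
from h import *
im,st=load("w10"); CR=[(.07,.0165),(.07,.009)]
for n,c in[("D",(.4122,.1542))]:
    b=ring("wrist",im,np.array(c),CR,st,.01); print(n,np.round(b,4),proj("wrist",[*b[1:],.07],st)*1.5); go(b[1],b[2],.022)
E
```

```text
28.7 [0.4126 0.1526 0.1828] [[0.303, 0.953, -0.0], [0.953, -0.303, -0.001], [-0.001, 0.0, -1.0]] [ 0.4 -0.7 -0.7] 0.9990230704149323 [ 0.51 -0.11 -0.86  1.97 -0.09  1.25 -0.62]
D [2.589091e+02 4.120000e-01 1.552000e-01] [[383.27686649 276.96879408]]
t 28.75 pos [0.4126 0.1524 0.1828] to [0.412  0.1552 0.022 ] tool shift [ 0.0025 -0.0015  0.1608] tilt [-0.0003 -0.0003] yawx 72.34
```

>>> apply_moves(dp=[[0.0015,-0.0015,0],[0,0,0.03],[0,0,0.03],[0,0,0.03],[0,0,0.03],[0,0,0.02],[0,0,0.02],[0,0,0],[0,0,0],[0,0,0]], twist=[[0,0,0],[0,0,0],[0,0,0],[0,0,0],[0,0,0],[0,0,0],[0,0,0],[0,0,0],[0,0,0],[0,0,0]], fingers=[0,0,0,0,0,0,0,0.5,0.8,1])

```text
time: 29.75
position: [0.4123, 0.1557, 0.0239]
tool_rot: [2.534, 1.856, 0.002]
ft_force: [0.5, -0.3, 0.2]
grip_width: 0.812
grip_force: 0.0
```

>>> apply_moves(dp=[[0,0,0],[0,0,0],[0,0,0],[0,0,0],[0,0,0],[0,0,0]], twist=[[0,0,0],[0,0,0],[0,0,0],[0,0,0],[0,0,0],[0,0,0]], fingers=[1,1,1,1,1,1])

```text
time: 30.35
position: [0.4113, 0.1556, 0.023]
tool_rot: [2.534, 1.857, -0.0]
ft_force: [0.0, 0.2, 1.0]
grip_width: 0.357
grip_force: 20.0
```

>>> apply_moves(dp=[[0,0,-0.04],[0,0,-0.04],[0,0,-0.04],[0,0,-0.04],[-0.02,0.015,0],[-0.03,0.025,0],[-0.03,0.025,0],[-0.03,0.025,0],[-0.03,0.025,0],[-0.03,0.025,0]], twist=[[0,0,0],[0,0,0],[0,0,0],[0,0,0],[0,0,0],[0,0,0],[0,0,0],[0,0,0],[0,0,0],[0,0,0]], fingers=[1,1,1,1,1,1,1,1,1,1])

```text
time: 31.35
position: [0.4938, -0.0502, 0.1827]
tool_rot: [-2.534, -1.857, 0.001]
ft_force: [-0.2, 1.4, -0.2]
grip_width: 0.356
grip_force: 20.0
```

>>> apply_moves(dp=[[-0.032,0.025,0],[-0.032,0.025,0],[-0.032,0.025,0],[-0.032,0.025,0],[-0.03,0.025,0],[0,0,0],[0,0,0],[0,0,0],[0,0,0]], twist=[[0,0,0],[0,0,0],[0,0,0],[0,0,0],[0,0,0],[0,0,0],[0,0,0],[0,0,0],[0,0,0]], fingers=[1,1,1,1,1,1,1,1,1])

```text
time: 32.25
position: [0.5652, -0.2351, 0.1831]
tool_rot: [-2.532, -1.86, -0.0]
ft_force: [-0.0, -0.5, -1.4]
grip_width: 0.353
grip_force: 20.0
```

Run:
```python
from h import *
go(.569,-.2515,.1)
```

```text
t 32.25 pos [ 0.5652 -0.2351  0.1831] to [ 0.569  -0.2515  0.1   ] tool shift [-0.0145  0.0086  0.0831] tilt [-0.0001  0.0001] yawx 72.61
```

>>> apply_moves(dp=[[-0.0145,0.0085,0],[0,0,0],[0,0,0.02],[0,0,0.02],[0,0,0.02],[0,0,0.012],[0,0,0.006],[0,0,0.005],[0,0,0.004],[0,0,0]], twist=[[0,0,0],[0,0,0],[0,0,0],[0,0,0],[0,0,0],[0,0,0],[0,0,0],[0,0,0],[0,0,0],[0,0,0]], fingers=[1,1,1,1,1,1,1,1,1,1])

```text
time: 33.25
position: [0.5693, -0.2525, 0.096]
tool_rot: [-2.533, -1.858, -0.001]
ft_force: [0.2, 1.8, -2.6]
grip_width: 0.356
grip_force: 20.0
```

>>> apply_moves(dp=[[0,0,0.004],[0,0,0.004],[0,0,0.002],[0,0,0.002],[0,0,0.001],[0,0,0]], twist=[[0,0,0],[0,0,0],[0,0,0],[0,0,0],[0,0,0],[0,0,0]], fingers=[1,1,1,1,1,1])

```text
time: 33.85
position: [0.5694, -0.2526, 0.0839]
tool_rot: [2.533, 1.858, 0.001]
ft_force: [-0.9, 5.5, 5.7]
grip_width: 0.354
grip_force: 20.0
```

>>> apply_moves(dp=[[0,0,0.001],[0,0,0.001],[0,0,0]], twist=[[0,0,0],[0,0,0],[0,0,0]], fingers=[1,1,1])

```text
time: 34.15
position: [0.5696, -0.2526, 0.0836]
tool_rot: [2.533, 1.857, 0.001]
ft_force: [-5.0, 6.1, 14.5]
grip_width: 0.357
grip_force: 20.0
```

>>> apply_moves(dp=[[0,0,-0.002],[0,0,0],[0,0,0],[0,0,0],[0,0,-0.02],[0,0,-0.03],[0,0,-0.03],[0,0,-0.02],[0.02,-0.015,0],[0.03,-0.025,0]], twist=[[0,0,0],[0,0,0],[0,0,0],[0,0,0],[0,0,0],[0,0,0],[0,0,0],[0,0,0],[0,0,0],[0,0,0]], fingers=[0.55,0.52,0.5,0.5,0.5,0.5,0.5,0.5,0.5,0.5])

```text
time: 35.15
position: [0.5461, -0.196, 0.1832]
tool_rot: [2.537, 1.85, 0.001]
ft_force: [0.6, 0.0, 0.4]
grip_width: 0.501
grip_force: 0.0
```

>>> apply_moves(dp=[[0.03,-0.025,0],[0.03,-0.025,0],[0.03,-0.025,0],[0.03,-0.025,0],[0.01,-0.02,0],[0,0,0],[0,0,0],[0,0,0]], twist=[[0,0,0],[0,0,0],[0,0,0],[0,0,0],[0,0,0],[0,0,0],[0,0,0],[0,0,0]], fingers=[0.5,0.5,0.5,0.5,0.6,0.6,0.6,0.6])

```text
time: 35.95
position: [0.4711, -0.0349, 0.183]
tool_rot: [2.535, 1.854, 0.0]
ft_force: [-0.7, -0.4, 0.1]
grip_width: 0.408
grip_force: 0.0
```

```bash
python3 w.py w11
```

```text
35.95 [ 0.4711 -0.0349  0.183 ] [[0.303, 0.953, 0.0], [0.953, -0.303, -0.0], [-0.0, 0.001, -1.0]] [-0.7 -0.4  0.1] 0.407893764744632 [ 0.73 -0.01 -0.7   1.91 -0.01  1.24 -0.28]
```

View pics/w11.png

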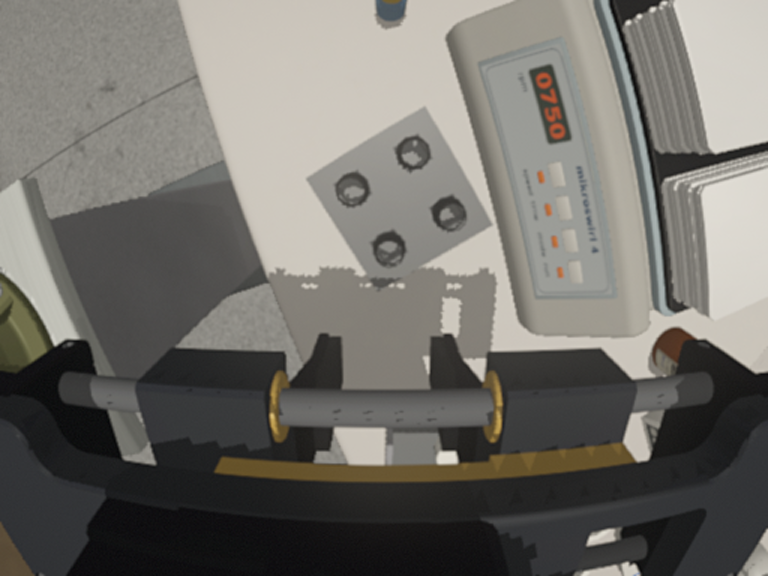

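Two rows of stoppers are visible in the block, with heads at (413,152), (352,187), (450,212) and (389,248). The block now sits about 30° off the tool axes, so it may have been knocked. I'll fit the heads.

```bash
cat > b.py <<'E'
import sys
from h import *
im,st=load(sys.argv[1]); pts=eval(sys.argv[2])
for p in pts:
    c=at("wrist",p[0]/1.5,p[1]/1.5,.049,st) if p[0]>1 else np.array([*p,.049])
    b=ring("wrist",im,c,[(.049,.0105),(.029,.0125)],st,.006); print(np.round(c,4),np.round(b,4)); go(b[1],b[2],.032)
E
python3 b.py w11 "[(413,152),(352,187),(450,212),(389,248)]"
```

```text
[0.5132 0.0377 0.049 ] [3.233413e+02 5.137000e-01 3.740000e-02]
t 36.0 pos [ 0.4711 -0.0348  0.1829] to [0.5137 0.0374 0.032 ] tool shift [0.0817 0.0187 0.1509] tilt [0.0002 0.0002] yawx 72.35
[0.4677 0.0277 0.049 ] [2.844579e+02 4.652000e-01 2.540000e-02]
t 36.0 pos [ 0.4711 -0.0348  0.1829] to [0.4652 0.0254 0.032 ] tool shift [ 0.0556 -0.0238  0.1509] tilt [0.0002 0.0002] yawx 72.35
[ 0.5253 -0.008   0.049 ] [ 2.641751e+02  5.260000e-01 -1.200000e-02]
t 36.0 pos [ 0.4711 -0.0348  0.1829] to [ 0.526 -0.012  0.032] tool shift [0.0383 0.0454 0.1509] tilt [0.0002 0.0002] yawx 72.35
[ 0.4786 -0.0194  0.049 ] [ 2.636989e+02  4.771000e-01 -2.370000e-02]
t 36.0 pos [ 0.4711 -0.0348  0.1829] to [ 0.4771 -0.0237  0.032 ] tool shift [0.0124 0.0023 0.1509] tilt [0.0002 0.0002] yawx 72.35
```

The four heads form the expected 50 mm square. I'll grip the nearest and carry it to port_0, stopping short so I can measure the rim.

>>> apply_moves(dp=[[0.0115,0.0025,0.01],[0,0,0.03],[0,0,0.03],[0,0,0.03],[0,0,0.03],[0,0,0.015],[0,0,0.006],[0,0,0],[0,0,0]], twist=[[0,0,0],[0,0,0],[0,0,0],[0,0,0],[0,0,0],[0,0,0],[0,0,0],[0,0,0],[0,0,0]], fingers=[0.6,0.6,0.6,0.6,0.6,0.6,0.6,0.6,0.8])

```text
time: 36.9
position: [0.4774, -0.0236, 0.0326]
tool_rot: [2.534, 1.856, 0.002]
ft_force: [0.7, -0.4, -0.0]
grip_width: 0.365
grip_force: 0.0
```

>>> apply_moves(dp=[[0,0,0],[0,0,0],[0,0,0],[0,0,0],[0,0,0]], twist=[[0,0,0],[0,0,0],[0,0,0],[0,0,0],[0,0,0]], fingers=[1,1,1,1,1])

```text
time: 37.4
position: [0.4773, -0.0235, 0.0326]
tool_rot: [2.533, 1.856, 0.002]
ft_force: [0.7, -0.2, 3.4]
grip_width: 0.233
grip_force: 20.0
```

>>> apply_moves(dp=[[0,0,-0.03],[0,0,-0.045],[0,0,-0.045],[0,0,-0.045],[-0.03,0.02,0],[-0.04,0.025,0],[-0.04,0.028,0],[-0.04,0.028,0],[-0.04,0.028,0],[-0.04,0.028,0]], twist=[[0,0,0],[0,0,0],[0,0,0],[0,0,0],[0,0,0],[0,0,0],[0,0,0],[0,0,0],[0,0,0],[0,0,0]], fingers=[1,1,1,1,1,1,1,1,1,1])

```text
time: 38.4
position: [0.5567, -0.2916, 0.1963]
tool_rot: [-2.533, -1.856, 0.001]
ft_force: [0.5, 0.8, 0.1]
grip_width: 0.232
grip_force: 20.0
```

>>> apply_moves(dp=[[0,0,0],[0,0,0],[0,0,0],[0,0,0]], twist=[[0,0,0],[0,0,0],[0,0,0],[0,0,0]], fingers=[1,1,1,1])

```text
time: 38.8
position: [0.557, -0.2878, 0.1973]
tool_rot: [-2.531, -1.861, -0.0]
ft_force: [0.6, 0.7, -0.0]
grip_width: 0.231
grip_force: 20.0
```

```bash
python3 w.py w12
cat > p.py <<'E'
import sys
from h import *
im,st=load(sys.argv[1]); P=[(.5690,-.2518),(.5495,-.3085),(.5305,-.3650),(.5118,-.4222)]
for i in map(int,sys.argv[2]):
    b=ring("wrist",im,np.array(P[i]),[(.131,.0165),(.131,.009)],st,.006); print(i,np.round(b,4),(proj("wrist",[*b[1:],.131],st)*1.5).round()); go(b[1],b[2],.138)
E
python3 p.py w12 0123
```

```text
38.8 [ 0.557  -0.2878  0.1973] [[0.298, 0.954, 0.0], [0.954, -0.298, 0.0], [0.0, 0.0, -1.0]] [ 0.6  0.7 -0. ] 0.23124236162761694 [ 0.87  0.33 -0.54  1.53  0.17  1.33  0.01]
0 [241.1848   0.5692  -0.2526] [[388. 236.]]
t 38.85 pos [ 0.557  -0.2881  0.1974] to [ 0.5692 -0.2526  0.138 ] tool shift [0.0375 0.001  0.0594] tilt [ 0.0002 -0.0003] yawx 72.62
1 [126.8159   0.5448  -0.3075] [[375. 342.]]
t 38.85 pos [ 0.557  -0.2881  0.1974] to [ 0.5448 -0.3075  0.138 ] tool shift [-0.0222 -0.0059  0.0594] tilt [ 0.0002 -0.0003] yawx 72.62
2 [109.5534   0.526   -0.3717] [[378. 439.]]
t 38.85 pos [ 0.557  -0.2881  0.1974] to [ 0.526  -0.3717  0.138 ] tool shift [-0.0891 -0.0046  0.0594] tilt [ 0.0002 -0.0003] yawx 72.62
3 [51.5546  0.5176 -0.4152] [[386. 490.]]
t 38.85 pos [ 0.557  -0.2881  0.1974] to [ 0.5176 -0.4152  0.138 ] tool shift [-0.1331  0.0003  0.0594] tilt [ 0.0002 -0.0003] yawx 72.62
```

View pics/w12.png

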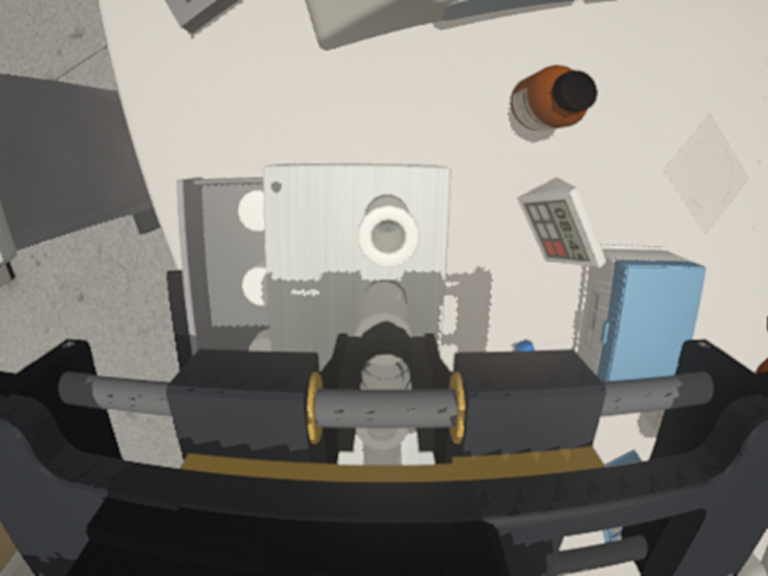

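Column 0's rim is at (388,236) and the stopper hangs straight in the fingers. I'll insert it.

>>> apply_moves(dp=[[0.0375,0.001,0],[0,0,0],[0,0,0.02],[0,0,0.015],[0,0,0.006],[0,0,0.006],[0,0,0]], twist=[[0,0,0],[0,0,0],[0,0,0],[0,0,0],[0,0,0],[0,0,0],[0,0,0]], fingers=[1,1,1,1,1,1,1])

```text
time: 39.55
position: [0.5686, -0.2544, 0.1492]
tool_rot: [-2.533, -1.856, 0.001]
ft_force: [0.1, -0.3, 0.2]
grip_width: 0.236
grip_force: 20.0
```

>>> apply_moves(dp=[[0,0,0.004],[0,0,0.003],[0,0,0.002],[0,0,0.002],[0,0,0.001],[0,0,0.001],[0,0,0]], twist=[[0,0,0],[0,0,0],[0,0,0],[0,0,0],[0,0,0],[0,0,0],[0,0,0]], fingers=[1,1,1,1,1,1,1])

```text
time: 40.25
position: [0.5698, -0.2546, 0.1382]
tool_rot: [2.533, 1.856, 0.001]
ft_force: [-0.7, 0.5, 4.4]
grip_width: 0.234
grip_force: 20.0
```

>>> apply_moves(dp=[[0,0,0.001],[0,0,0.001],[0,0,0.001],[0,0,0]], twist=[[0,0,0],[0,0,0],[0,0,0],[0,0,0]], fingers=[1,1,1,1])

```text
time: 40.65
position: [0.5705, -0.2547, 0.138]
tool_rot: [2.531, 1.855, 0.002]
ft_force: [-3.8, 1.8, 16.3]
grip_width: 0.234
grip_force: 20.1
```

Home: there is a hard stop at the expected height. I'll release and go back over the block.

>>> apply_moves(dp=[[0,0,-0.003],[0,0,0],[0,0,0],[0,0,-0.01],[0,0,-0.02],[0,0,-0.02],[0.025,-0.015,0],[0.03,-0.022,0],[0.03,-0.022,0],[0.03,-0.022,0]], twist=[[0,0,0],[0,0,0],[0,0,0],[0,0,0],[0,0,0],[0,0,0],[0,0,0],[0,0,0],[0,0,0],[0,0,0]], fingers=[0.6,0.6,0.6,0.6,0.6,0.6,0.6,0.6,0.6,0.6])

```text
time: 41.65
position: [0.526, -0.119, 0.1872]
tool_rot: [2.534, 1.857, 0.0]
ft_force: [0.0, 0.2, 0.1]
grip_width: 0.395
grip_force: 0.0
```

>>> apply_moves(dp=[[0.03,-0.022,0],[0.03,-0.021,0],[0,0,0],[0,0,0],[0,0,0]], twist=[[0,0,0],[0,0,0],[0,0,0],[0,0,0],[0,0,0]], fingers=[0.6,0.6,0.6,0.6,0.6])

```text
time: 42.15
position: [0.5038, -0.0515, 0.1871]
tool_rot: [2.535, 1.855, -0.0]
ft_force: [0.1, -0.5, 0.3]
grip_width: 0.398
grip_force: 0.0
```

```bash
python3 w.py w13; python3 b.py w13 "[(.526,-.012),(.4652,.0254),(.5137,.0374)]"
```

```text
42.15 [ 0.5038 -0.0515  0.1871] [[0.303, 0.953, 0.0], [0.953, -0.303, -0.001], [-0.0, 0.0, -1.0]] [ 0.1 -0.5  0.3] 0.39818814327089613 [ 0.72  0.08 -0.69  1.83  0.05  1.25 -0.3 ]
[ 0.526 -0.012  0.049] [ 2.799407e+02  5.255000e-01 -1.180000e-02]
t 42.2 pos [ 0.5038 -0.0516  0.187 ] to [ 0.5255 -0.0118  0.032 ] tool shift [0.0446 0.0086 0.155 ] tilt [ 0.     -0.0002] yawx 72.35
[0.4652 0.0254 0.049 ] [2.543727e+02 4.650000e-01 2.540000e-02]
t 42.2 pos [ 0.5038 -0.0516  0.187 ] to [0.465  0.0254 0.032 ] tool shift [ 0.0617 -0.0604  0.155 ] tilt [ 0.     -0.0002] yawx 72.35
[0.5137 0.0374 0.049 ] [3.113188e+02 5.142000e-01 3.690000e-02]
t 42.2 pos [ 0.5038 -0.0516  0.187 ] to [0.5142 0.0369 0.032 ] tool shift [ 0.0876 -0.0169  0.155 ] tilt [ 0.     -0.0002] yawx 72.35
```

>>> apply_moves(dp=[[0.022,0.0045,0.01],[0.022,0.004,0.02],[0,0,0.03],[0,0,0.03],[0,0,0.03],[0,0,0.02],[0,0,0.0145],[0,0,0],[0,0,0]], twist=[[0,0,0],[0,0,0],[0,0,0],[0,0,0],[0,0,0],[0,0,0],[0,0,0],[0,0,0],[0,0,0]], fingers=[0.6,0.6,0.6,0.6,0.6,0.6,0.6,0.6,0.8])

```text
time: 43.1
position: [0.5255, -0.0112, 0.0328]
tool_rot: [2.535, 1.856, 0.001]
ft_force: [-0.1, -0.4, 0.3]
grip_width: 0.37
grip_force: 0.0
```

>>> apply_moves(dp=[[0,0,0],[0,0,0],[0,0,0],[0,0,0],[0,0,0]], twist=[[0,0,0],[0,0,0],[0,0,0],[0,0,0],[0,0,0]], fingers=[1,1,1,1,1])

```text
time: 43.6
position: [0.5259, -0.011, 0.0333]
tool_rot: [2.533, 1.856, 0.002]
ft_force: [0.7, -0.8, 2.7]
grip_width: 0.232
grip_force: 20.0
```

>>> apply_moves(dp=[[0,0,-0.03],[0,0,-0.045],[0,0,-0.045],[0,0,-0.045],[-0.03,0.01,0],[-0.04,0.015,0],[-0.04,0.015,0],[-0.04,0.015,0],[-0.04,0.015,0],[-0.04,0.015,0]], twist=[[0,0,0],[0,0,0],[0,0,0],[0,0,0],[0,0,0],[0,0,0],[0,0,0],[0,0,0],[0,0,0],[0,0,0]], fingers=[1,1,1,1,1,1,1,1,1,1])

```text
time: 44.6
position: [0.536, -0.2572, 0.197]
tool_rot: [-2.533, -1.857, 0.001]
ft_force: [0.9, 0.3, 0.1]
grip_width: 0.233
grip_force: 20.0
```

>>> apply_moves(dp=[[-0.04,0.014,0],[-0.04,0.014,0],[0,0,0],[0,0,0],[0,0,0],[0,0,0]], twist=[[0,0,0],[0,0,0],[0,0,0],[0,0,0],[0,0,0],[0,0,0]], fingers=[1,1,1,1,1,1])

```text
time: 45.2
position: [0.5398, -0.3383, 0.1976]
tool_rot: [-2.531, -1.86, -0.0]
ft_force: [0.1, 0.1, -0.8]
grip_width: 0.234
grip_force: 20.0
```

```bash
python3 w.py w14; python3 p.py w14 1
```

```text
45.2 [ 0.5398 -0.3383  0.1976] [[0.298, 0.954, -0.0], [0.954, -0.298, 0.001], [0.0, -0.0, -1.0]] [ 0.1  0.1 -0.8] 0.23449286119419968 [ 0.93  0.35 -0.52  1.51  0.18  1.33  0.09]
1 [262.2655   0.5492  -0.3077] [[385. 246.]]
t 45.25 pos [ 0.5398 -0.3386  0.1977] to [ 0.5492 -0.3077  0.138 ] tool shift [ 0.0323 -0.0002  0.0597] tilt [0.0001 0.0001] yawx 72.62
```

>>> apply_moves(dp=[[0.0325,0,0],[0,0,0],[0,0,0.02],[0,0,0.015],[0,0,0.006],[0,0,0.006],[0,0,0]], twist=[[0,0,0],[0,0,0],[0,0,0],[0,0,0],[0,0,0],[0,0,0],[0,0,0]], fingers=[1,1,1,1,1,1,1])

```text
time: 45.95
position: [0.5486, -0.3094, 0.1497]
tool_rot: [-2.533, -1.856, 0.001]
ft_force: [0.6, 0.3, 0.4]
grip_width: 0.23
grip_force: 20.0
```

>>> apply_moves(dp=[[0,0,0.004],[0,0,0.003],[0,0,0.002],[0,0,0.002],[0,0,0.001],[0,0,0.001],[0,0,0]], twist=[[0,0,0],[0,0,0],[0,0,0],[0,0,0],[0,0,0],[0,0,0],[0,0,0]], fingers=[1,1,1,1,1,1,1])

```text
time: 46.65
position: [0.5501, -0.3095, 0.1391]
tool_rot: [2.532, 1.856, 0.002]
ft_force: [-0.6, 1.0, 5.9]
grip_width: 0.233
grip_force: 20.0
```

>>> apply_moves(dp=[[0,0,0.001],[0,0,0.001],[0,0,0]], twist=[[0,0,0],[0,0,0],[0,0,0]], fingers=[1,1,1])

```text
time: 46.95
position: [0.5507, -0.3097, 0.1389]
tool_rot: [2.531, 1.855, 0.002]
ft_force: [-1.5, 1.4, 13.9]
grip_width: 0.233
grip_force: 20.1
```

>>> apply_moves(dp=[[0,0,-0.002],[0,0,0],[0,0,0],[0,0,-0.01],[0,0,-0.02],[0,0,-0.02],[0.025,-0.012,0],[0.035,-0.018,0],[0.035,-0.018,0],[0.035,-0.018,0]], twist=[[0,0,0],[0,0,0],[0,0,0],[0,0,0],[0,0,0],[0,0,0],[0,0,0],[0,0,0],[0,0,0],[0,0,0]], fingers=[0.6,0.6,0.6,0.6,0.6,0.6,0.6,0.6,0.6,0.6])

```text
time: 47.95
position: [0.525, -0.1642, 0.1878]
tool_rot: [2.534, 1.856, 0.0]
ft_force: [1.2, 0.5, 0.4]
grip_width: 0.4
grip_force: 0.0
```

>>> apply_moves(dp=[[0.035,-0.018,0],[0.035,-0.018,0],[0.035,-0.018,0],[0.035,-0.018,0],[0,0,0],[0,0,0],[0,0,0]], twist=[[0,0,0],[0,0,0],[0,0,0],[0,0,0],[0,0,0],[0,0,0],[0,0,0]], fingers=[0.6,0.6,0.6,0.6,0.6,0.6,0.6])

```text
time: 48.65
position: [0.499, -0.0118, 0.1876]
tool_rot: [2.535, 1.855, -0.0]
ft_force: [0.9, 0.6, 0.2]
grip_width: 0.401
grip_force: 0.0
```

```bash
python3 w.py w15; python3 b.py w15 "[(.465,.0254),(.514,.037)]"
```

```text
48.65 [ 0.499  -0.0118  0.1876] [[0.303, 0.953, 0.0], [0.953, -0.303, -0.001], [-0.001, 0.0, -1.0]] [0.9 0.6 0.2] 0.4011087868076385 [ 0.69  0.06 -0.74  1.84  0.04  1.25 -0.37]
[0.465  0.0254 0.049 ] [2.334152e+02 4.650000e-01 2.540000e-02]
t 48.7 pos [ 0.499  -0.0121  0.1875] to [0.465  0.0254 0.032 ] tool shift [ 0.0254 -0.0438  0.1555] tilt [-0.0001 -0.0003] yawx 72.33
[0.514 0.037 0.049] [2.734065e+02 5.140000e-01 3.720000e-02]
t 48.7 pos [ 0.499  -0.0121  0.1875] to [0.514  0.0372 0.032 ] tool shift [ 0.0516 -0.0007  0.1554] tilt [-0.0001 -0.0003] yawx 72.33
```

>>> apply_moves(dp=[[0.026,0,0.01],[0.025,-0.0005,0.02],[0,0,0.03],[0,0,0.03],[0,0,0.03],[0,0,0.02],[0,0,0.015],[0,0,0],[0,0,0]], twist=[[0,0,0],[0,0,0],[0,0,0],[0,0,0],[0,0,0],[0,0,0],[0,0,0],[0,0,0],[0,0,0]], fingers=[0.6,0.6,0.6,0.6,0.6,0.6,0.6,0.6,0.8])

```text
time: 49.6
position: [0.5143, 0.038, 0.0328]
tool_rot: [2.535, 1.856, 0.001]
ft_force: [1.1, 0.2, 0.6]
grip_width: 0.36
grip_force: 0.0
```

>>> apply_moves(dp=[[0,0,0],[0,0,0],[0,0,0],[0,0,0],[0,0,0]], twist=[[0,0,0],[0,0,0],[0,0,0],[0,0,0],[0,0,0]], fingers=[1,1,1,1,1])

```text
time: 50.1
position: [0.5147, 0.0383, 0.0333]
tool_rot: [2.533, 1.856, 0.002]
ft_force: [1.1, -0.3, 3.9]
grip_width: 0.234
grip_force: 20.0
```

>>> apply_moves(dp=[[0,0,-0.03],[0,0,-0.045],[0,0,-0.045],[0,0,-0.045],[-0.03,0.01,0],[-0.042,0.014,0],[-0.042,0.014,0],[-0.042,0.014,0],[-0.042,0.014,0],[-0.042,0.014,0]], twist=[[0,0,0],[0,0,0],[0,0,0],[0,0,0],[0,0,0],[0,0,0],[0,0,0],[0,0,0],[0,0,0],[0,0,0]], fingers=[1,1,1,1,1,1,1,1,1,1])

```text
time: 51.1
position: [0.517, -0.2161, 0.1971]
tool_rot: [-2.533, -1.857, 0.001]
ft_force: [0.2, -0.6, -0.1]
grip_width: 0.23
grip_force: 20.0
```

>>> apply_moves(dp=[[-0.042,0.014,0],[-0.042,0.014,0],[-0.042,0.014,0],[-0.042,0.014,0],[0,0,0],[0,0,0],[0,0,0],[0,0,0]], twist=[[0,0,0],[0,0,0],[0,0,0],[0,0,0],[0,0,0],[0,0,0],[0,0,0],[0,0,0]], fingers=[1,1,1,1,1,1,1,1])

```text
time: 51.9
position: [0.5212, -0.3896, 0.1976]
tool_rot: [-2.531, -1.86, -0.001]
ft_force: [-0.1, 0.1, -0.0]
grip_width: 0.233
grip_force: 20.0
```

```bash
python3 w.py w16; python3 p.py w16 2
```

```text
51.9 [ 0.5212 -0.3896  0.1976] [[0.299, 0.954, 0.0], [0.954, -0.299, 0.0], [0.0, -0.0, -1.0]] [-0.1  0.1 -0. ] 0.233135621553709 [ 0.99  0.38 -0.5   1.47  0.18  1.34  0.17]
2 [313.5747   0.53    -0.3652] [[388. 257.]]
t 51.95 pos [ 0.5211 -0.3898  0.1978] to [ 0.53   -0.3652  0.138 ] tool shift [0.0261 0.0011 0.0598] tilt [0.0002 0.0001] yawx 72.62
```

>>> apply_moves(dp=[[0.0265,0.001,0],[0,0,0],[0,0,0.02],[0,0,0.015],[0,0,0.006],[0,0,0.006],[0,0,0]], twist=[[0,0,0],[0,0,0],[0,0,0],[0,0,0],[0,0,0],[0,0,0],[0,0,0]], fingers=[1,1,1,1,1,1,1])

```text
time: 52.65
position: [0.529, -0.3666, 0.1496]
tool_rot: [-2.533, -1.856, 0.001]
ft_force: [-0.3, 0.3, -0.5]
grip_width: 0.237
grip_force: 20.0
```

>>> apply_moves(dp=[[0,0,0.004],[0,0,0.003],[0,0,0.002],[0,0,0.002],[0,0,0.001],[0,0,0.001],[0,0,0]], twist=[[0,0,0],[0,0,0],[0,0,0],[0,0,0],[0,0,0],[0,0,0],[0,0,0]], fingers=[1,1,1,1,1,1,1])

```text
time: 53.35
position: [0.5304, -0.3667, 0.1391]
tool_rot: [2.532, 1.856, 0.002]
ft_force: [-0.9, 1.2, 6.4]
grip_width: 0.233
grip_force: 20.0
```

>>> apply_moves(dp=[[0,0,0.001],[0,0,0.001],[0,0,0]], twist=[[0,0,0],[0,0,0],[0,0,0]], fingers=[1,1,1])

```text
time: 53.65
position: [0.531, -0.367, 0.1389]
tool_rot: [2.53, 1.855, 0.002]
ft_force: [-1.8, 1.6, 12.7]
grip_width: 0.23
grip_force: 20.1
```

>>> apply_moves(dp=[[0,0,-0.002],[0,0,0],[0,0,0],[0,0,-0.01],[0,0,-0.02],[0,0,-0.02],[0.025,-0.012,0],[0.035,-0.02,0],[0.035,-0.02,0],[0.035,-0.02,0]], twist=[[0,0,0],[0,0,0],[0,0,0],[0,0,0],[0,0,0],[0,0,0],[0,0,0],[0,0,0],[0,0,0],[0,0,0]], fingers=[0.6,0.6,0.6,0.6,0.6,0.6,0.6,0.6,0.6,0.6])

```text
time: 54.65
position: [0.4996, -0.2196, 0.1878]
tool_rot: [2.534, 1.856, 0.0]
ft_force: [0.5, 0.7, -0.4]
grip_width: 0.4
grip_force: 0.0
```

>>> apply_moves(dp=[[0.035,-0.02,0],[0.035,-0.02,0],[0.035,-0.02,0],[0.035,-0.02,0],[0.035,-0.02,0],[0,0,0],[0,0,0],[0,0,0]], twist=[[0,0,0],[0,0,0],[0,0,0],[0,0,0],[0,0,0],[0,0,0],[0,0,0],[0,0,0]], fingers=[0.6,0.6,0.6,0.6,0.6,0.6,0.6,0.6])

```text
time: 55.45
position: [0.4575, -0.0252, 0.1877]
tool_rot: [2.535, 1.855, -0.0]
ft_force: [0.1, 0.9, 0.1]
grip_width: 0.401
grip_force: 0.0
```

```bash
python3 w.py w17; python3 b.py w17 "[(.465,.0254)]"
```

```text
55.45 [ 0.4575 -0.0252  0.1877] [[0.302, 0.953, 0.0], [0.953, -0.302, -0.001], [-0.001, 0.0, -1.0]] [0.1 0.9 0.1] 0.40074996082177056 [ 0.77 -0.05 -0.74  1.93 -0.04  1.25 -0.26]
[0.465  0.0254 0.049 ] [2.870393e+02 4.652000e-01 2.540000e-02]
t 55.5 pos [ 0.4575 -0.0254  0.1875] to [0.4652 0.0254 0.032 ] tool shift [ 0.0508 -0.008   0.1555] tilt [ 0.0001 -0.0001] yawx 72.35
```

>>> apply_moves(dp=[[0.025,-0.004,0.01],[0.025,-0.004,0.02],[0,0,0.03],[0,0,0.03],[0,0,0.03],[0,0,0.02],[0,0,0.015],[0,0,0],[0,0,0]], twist=[[0,0,0],[0,0,0],[0,0,0],[0,0,0],[0,0,0],[0,0,0],[0,0,0],[0,0,0],[0,0,0]], fingers=[0.6,0.6,0.6,0.6,0.6,0.6,0.6,0.6,0.8])

```text
time: 56.4
position: [0.4652, 0.0257, 0.0328]
tool_rot: [-2.535, -1.856, -0.001]
ft_force: [-0.2, 0.4, -0.4]
grip_width: 0.367
grip_force: 0.0
```

>>> apply_moves(dp=[[0,0,0],[0,0,0],[0,0,0],[0,0,0],[0,0,0]], twist=[[0,0,0],[0,0,0],[0,0,0],[0,0,0],[0,0,0]], fingers=[1,1,1,1,1])

```text
time: 56.9
position: [0.4658, 0.0259, 0.0332]
tool_rot: [2.533, 1.856, 0.002]
ft_force: [-0.9, -0.2, 5.0]
grip_width: 0.231
grip_force: 20.0
```

>>> apply_moves(dp=[[0,0,-0.03],[0,0,-0.045],[0,0,-0.045],[0,0,-0.045],[-0.03,0.01,0],[-0.041,0.017,0],[-0.041,0.017,0],[-0.041,0.017,0],[-0.041,0.017,0],[-0.041,0.017,0]], twist=[[0,0,0],[0,0,0],[0,0,0],[0,0,0],[0,0,0],[0,0,0],[0,0,0],[0,0,0],[0,0,0],[0,0,0]], fingers=[1,1,1,1,1,1,1,1,1,1])

```text
time: 57.9
position: [0.4839, -0.2282, 0.197]
tool_rot: [-2.533, -1.857, 0.001]
ft_force: [1.0, 0.2, -0.4]
grip_width: 0.23
grip_force: 20.0
```

>>> apply_moves(dp=[[-0.041,0.017,0],[-0.041,0.017,0],[-0.041,0.017,0],[-0.041,0.017,0],[-0.041,0.017,0],[0,0,0],[0,0,0],[0,0,0],[0,0,0]], twist=[[0,0,0],[0,0,0],[0,0,0],[0,0,0],[0,0,0],[0,0,0],[0,0,0],[0,0,0],[0,0,0]], fingers=[1,1,1,1,1,1,1,1,1])

```text
time: 58.8
position: [0.5045, -0.4458, 0.1978]
tool_rot: [-2.531, -1.86, -0.001]
ft_force: [0.3, 0.3, -0.6]
grip_width: 0.232
grip_force: 20.0
```

```bash
python3 w.py w18; python3 p.py w18 3
```

```text
58.8 [ 0.5045 -0.4458  0.1978] [[0.299, 0.954, 0.0], [0.954, -0.299, 0.0], [0.0, 0.0, -1.0]] [ 0.3  0.3 -0.6] 0.23185475142547132 [ 1.04  0.42 -0.48  1.41  0.2   1.36  0.25]
3 [331.035    0.5118  -0.423 ] [[386. 261.]]
t 58.85 pos [ 0.5045 -0.4461  0.1979] to [ 0.5118 -0.423   0.138 ] tool shift [0.0242 0.0001 0.0599] tilt [ 0.0002 -0.0001] yawx 72.61
```

>>> apply_moves(dp=[[0.0245,0,0],[0,0,0],[0,0,0.02],[0,0,0.015],[0,0,0.006],[0,0,0.006],[0,0,0]], twist=[[0,0,0],[0,0,0],[0,0,0],[0,0,0],[0,0,0],[0,0,0],[0,0,0]], fingers=[1,1,1,1,1,1,1])

```text
time: 59.55
position: [0.5108, -0.4243, 0.1496]
tool_rot: [-2.533, -1.856, 0.001]
ft_force: [0.1, 0.3, 0.0]
grip_width: 0.232
grip_force: 20.0
```

>>> apply_moves(dp=[[0,0,0.004],[0,0,0.003],[0,0,0.002],[0,0,0.002],[0,0,0.001],[0,0,0.001],[0,0,0]], twist=[[0,0,0],[0,0,0],[0,0,0],[0,0,0],[0,0,0],[0,0,0],[0,0,0]], fingers=[1,1,1,1,1,1,1])

```text
time: 60.25
position: [0.5119, -0.4247, 0.1389]
tool_rot: [2.532, 1.856, 0.001]
ft_force: [-1.3, 1.1, 4.2]
grip_width: 0.234
grip_force: 20.0
```

>>> apply_moves(dp=[[0,0,0.001],[0,0,0.001],[0,0,0]], twist=[[0,0,0],[0,0,0],[0,0,0]], fingers=[1,1,1])

```text
time: 60.55
position: [0.5123, -0.4249, 0.1387]
tool_rot: [2.531, 1.855, 0.001]
ft_force: [-1.4, 1.8, 11.2]
grip_width: 0.235
grip_force: 20.0
```

The last stopper is home. I'll release, move in front of the tray at a safe height, and turn the gripper so its narrow side faces the manifold.

>>> apply_moves(dp=[[0,0,-0.002],[0,0,0],[0,0,0],[0,0,-0.01],[0,0,-0.025],[0,0,-0.025],[0.01,-0.02,0],[0.015,-0.03,0],[0.015,-0.03,0],[0.015,-0.03,0]], twist=[[0,0,0],[0,0,0],[0,0,0],[0,0,0],[0,0,0],[0,0,0],[0,0,0],[0,0,0],[0,0,0],[0,0,0]], fingers=[0.6,0.6,0.6,0.6,0.6,0.6,0.6,0.6,0.6,0.6])

```text
time: 61.55
position: [0.4221, -0.3379, 0.1977]
tool_rot: [2.534, 1.857, 0.0]
ft_force: [-0.6, 0.0, 0.8]
grip_width: 0.399
grip_force: 0.0
```

>>> apply_moves(dp=[[0.015,-0.03,0],[0.015,-0.03,0],[0.012,-0.031,0],[0,0,0],[0,0,0]], twist=[[0,0,0],[0,0,0],[0,0,0],[0,0,0],[0,0,0]], fingers=[1,1,1,1,1])

```text
time: 62.05
position: [0.3489, -0.2717, 0.1983]
tool_rot: [2.532, 1.855, -0.001]
ft_force: [0.2, -0.3, -0.2]
grip_width: 0.052
grip_force: 0.0
```

>>> apply_moves(dp=[[0,0,0],[0,0,0],[0,0,0],[0,0,0],[0,0,0],[0,0,0],[0,0,0],[0,0,0],[0,0,0],[0,0,0]], twist=[[0,0,-0.14],[0,0,-0.14],[0,0,-0.14],[0,0,-0.14],[0,0,-0.14],[0,0,-0.14],[0,0,-0.14],[0,0,-0.14],[0,0,-0.14],[0,0,-0.14]], fingers=[1,1,1,1,1,1,1,1,1,1])

```text
time: 63.05
position: [0.3499, -0.2721, 0.1976]
tool_rot: [0.732, 3.054, 0.001]
ft_force: [0.3, -0.4, -0.5]
grip_width: 0.006
grip_force: 0.0
```

>>> apply_moves(dp=[[0,0,0],[0,0,0],[0,0,0],[0,0,0]], twist=[[0,0,-0.14],[0,0,0],[0,0,0],[0,0,0]], fingers=[1,1,1,1])

```text
time: 63.45
position: [0.3491, -0.2715, 0.1975]
tool_rot: [0.53, 3.096, 0.0]
ft_force: [0.4, 0.4, 0.1]
grip_width: 0.005
grip_force: 0.0
```

```bash
python3 w.py w19
python3 - <<'E'
from h import *
go(.3494,-.2717,.022)
im=get_image("side"); crop(im,195,150,325,315,3.6,"s19.png")
E
```

```text
63.45 [ 0.3491 -0.2715  0.1975] [[-0.943, 0.332, 0.0], [0.332, 0.943, 0.0], [-0.0, 0.0, -1.0]] [0.4 0.4 0.1] 0.005487648074706517 [ 1.07 -0.1  -0.44  1.96 -0.04  1.28  1.88]
t 63.5 pos [ 0.349  -0.2715  0.1975] to [ 0.3494 -0.2717  0.022 ] tool shift [-4.000e-04 -1.000e-04  1.755e-01] tilt [0.0001 0.0001] yawx 160.61
```

View pics/s19.png

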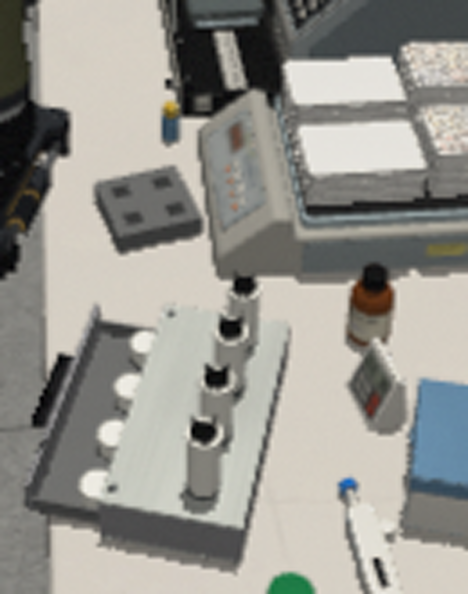

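The side crop shows all four columns seated and stoppered, the block empty, and the vial and bottle undisturbed. The tray lip is at (38–70, 357–425). I'll lower in front of the lip.

>>> apply_moves(dp=[[0,0,0.03],[0,0,0.03],[0,0,0.03],[0,0,0.03],[0,0,0.03],[0,0,0.02],[0,0,0],[0,0,0]], twist=[[0,0,0],[0,0,0],[0,0,0],[0,0,0],[0,0,0],[0,0,0],[0,0,0],[0,0,0]], fingers=[1,1,1,1,1,1,1,1])

```text
time: 64.35
position: [0.349, -0.2714, 0.0278]
tool_rot: [0.527, 3.097, 0.0]
ft_force: [-0.5, -0.1, -0.1]
grip_width: 0.007
grip_force: 0.0
```

>>> apply_moves(dp=[[-0.01,0,0],[-0.01,0,0],[-0.01,0,0],[-0.01,0,0],[0,0,0]], twist=[[0,0,0],[0,0,0],[0,0,0],[0,0,0],[0,0,0]], fingers=[1,1,1,1,1])

```text
time: 64.85
position: [0.3888, -0.2852, 0.0279]
tool_rot: [0.525, 3.095, -0.0]
ft_force: [0.2, -0.3, -0.7]
grip_width: 0.01
grip_force: 0.0
```

>>> apply_moves(dp=[[-0.01,0,0],[-0.01,0,0],[-0.01,0,0],[0,0,0]], twist=[[0,0,0],[0,0,0],[0,0,0],[0,0,0]], fingers=[1,1,1,1])

```text
time: 65.25
position: [0.4169, -0.2949, 0.0276]
tool_rot: [0.525, 3.095, -0.0]
ft_force: [-0.1, -0.3, 0.4]
grip_width: 0.004
grip_force: 0.0
```

>>> apply_moves(dp=[[-0.003,0,0],[-0.003,0,0],[-0.003,0,0],[-0.001,0,0],[0,0,0]], twist=[[0,0,0],[0,0,0],[0,0,0],[0,0,0],[0,0,0]], fingers=[1,1,1,1,1])

```text
time: 65.75
position: [0.4244, -0.2978, 0.0274]
tool_rot: [0.526, 3.097, 0.0]
ft_force: [-0.4, 2.4, 0.6]
grip_width: 0.008
grip_force: 0.6
```

>>> apply_moves(dp=[[-0.002,0,0],[-0.002,0,0],[-0.002,0,0],[0,0,0],[0,0,0]], twist=[[0,0,0],[0,0,0],[0,0,0],[0,0,0],[0,0,0]], fingers=[1,1,1,1,1])

```text
time: 66.25
position: [0.4257, -0.2983, 0.0269]
tool_rot: [-0.526, -3.088, -0.003]
ft_force: [-11.1, 5.4, 9.9]
grip_width: 0.002
grip_force: 6.3
```

>>> apply_moves(dp=[[-0.002,0,0],[-0.001,0,0],[0,0,0],[0,0,0]], twist=[[0,0,0],[0,0,0],[0,0,0],[0,0,0]], fingers=[1,1,1,1])

```text
time: 66.65
position: [0.4258, -0.2984, 0.0266]
tool_rot: [-0.526, -3.082, -0.005]
ft_force: [-18.4, 9.0, 16.9]
grip_width: 0.001
grip_force: 9.8
```

A hard stop is felt. I'll back off, raise the arm, and check the tray in the last picture.

>>> apply_moves(dp=[[0.003,0,0],[0.01,0,0],[0.02,0,0],[0.025,0,0],[0.02,0,0],[0,0,-0.04],[0,0,-0.04],[0,0,-0.04],[0,0,-0.04],[0,0,0]], twist=[[0,0,0],[0,0,0],[0,0,0],[0,0,0],[0,0,0],[0,0,0],[0,0,0],[0,0,0],[0,0,0],[0,0,0]], fingers=[1,1,1,1,1,1,1,1,1,1])

```text
time: 67.65
position: [0.3628, -0.2779, 0.1937]
tool_rot: [0.525, 3.086, -0.012]
ft_force: [0.2, -1.1, 0.4]
grip_width: 0.005
grip_force: 0.0
```

Run:
```python
from h import *
O=np.array([.5197,-.3299]);ex=np.array([.9462,-.3235]);ey=np.array([.3235,.9462])
im=get_image("side"); f=5; v=cv2.resize(im[200:315,200:290],None,fx=f,fy=f,interpolation=cv2.INTER_CUBIC)
a=get_image("scene"); w=cv2.resize(a[140:200,275:355],None,fx=4,fy=4,interpolation=cv2.INTER_CUBIC)
for y in(-.045,.045):
    q=proj("side",[*(O+ex*-.083+ey*y),.044])[0]; cv2.circle(v,(int((q[0]-200)*f),int((q[1]-200)*f)),3,(255,0,0),-1)
w=cv2.copyMakeBorder(w,0,v.shape[0]-w.shape[0],0,0,cv2.BORDER_CONSTANT)
cv2.imwrite("pics/end.png",cv2.cvtColor(np.hstack([v,w]),cv2.COLOR_RGB2BGR)); print(ctrl.get_state()["position"])
```

```text
[ 0.36004235 -0.27593047  0.18870415]
```

View pics/end.png

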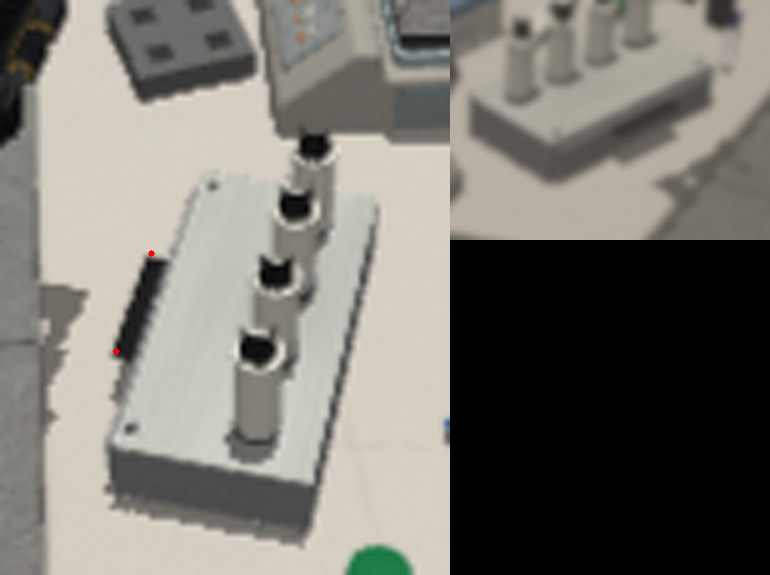

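The picture shows the tray flush. Its lip, at about (140,305), lies at the predicted shut position marked by the red dots. All four columns are stoppered and the arm is clear, so I'm handing in.

```bash
python3 -c "
from bench import ctrl
print(ctrl.close_job())"
```

```text
the job is handed in; nothing more can be done
None
```

All four white columns are fully down on their own ports, collar up, each with a stopper fully home, the tray was then pushed fully shut, and the job is handed in; no stoppers were spare, the block got shifted about 3 cm before I picked from it, I saw no sign that the vial, jar or bottle moved, and while gripping one column a finger pressed lightly (about 6 N) on something, probably the scale next to it.

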